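# Tidy the kitchen counter: jars on the tray, boards against the sill

## Robot

A 6-joint arm with a two-finger parallel gripper is mounted at the origin on the work surface. World frame = base frame: x ahead of the robot, y to its left, z up, the work surface at z = 0. Lengths are in mm, angles in rad, forces in N, time in s.
With the tool pointing down it reaches from about 350 to 775 mm from the base axis. Payload 7.3 kg.
Tool frame: the origin (TCP) lies on the centre line of the jaws, within the pads' length; the fingertips stand env.nose_length ahead of it and the grasp point (between the pads) lies 3 mm ahead of it (env.nose_length is the distance from the TCP to the fingertips, in mm); z points along the fingers, y is the line along which they close (so a half turn about z gives the same grasp; the last joint's range is limited). The gripper opens to 92 mm and grips with 3 to 60 N. Pads are 19 mm wide; open, the fingers measure 130 mm over their backs; the gripper's body (75 mm by 190 mm) begins 47 mm behind the grasp point.
Start: joints at [-1.364, 0.342, 1.524, -0, 1.275, -0.146], TCP at [181.424, -492.674, 248.741] pointing down, gripper open.
Joint ranges: [-2.53, 2.53], [-0.77, 2.02], [0.04, 2.7], [-1, 4.14], [0.28, 2.66], [-3.11, 3.11]. Speed limits (rad/s): [2.57, 2.57, 3.14, 3.14, 3.14, 3.14].

## Interface

Orientations are given as a 3x3 rotation matrix whose columns are the frame's x, y, z axes.
In Python, from bench import env gives the robot as it stands.
- The arm moves only by the tool servo_tool, never from a script. Its argument "moves" is a list of rows, each a list of 7 numbers: the turn, a rotation vector about the world's x, y, z in units of 180 degrees (1.0 is 180 degrees), then the shift along the world's x, y, z in units of 0.15 m (1.0 is 0.15 m), then the opening, from 0 (shut) to 1 (fully open). In form: [[wx, wy, wz, dx, dy, dz, fingers], ...]. A call has 1 to 20 rows; each row is the pose to reach, as a shift and turn from the pose commanded when the call began, turning the shorter way round; what a row does not reach only later rows make up. A row lasts 1/8 s, in which the tool goes at most 62.5 mm and 10.7 degrees, less where a joint would pass 70% of its speed; a pose out of reach is approached as far as the arm can. A call with a number of a shift or a turn outside -1 to 1 is refused whole. A call with a gripper value outside its range is refused whole. The fingers move at their own pace and stop on an object; the grip force is fixed at half the most. Time passes only in rows, so rows that repeat a pose let the fingers close. It gives the time, the measured TCP pose, the force, the opening and the grip force at its end, in the units of the state.
- env.state(): the state, without advancing time (a new reading comes with each control period).
- env.capture(name): name is "side" or "top"; returns (picture, depth): 420x560x3 uint8, blue, green, red; 420x560 float32, mm along the optical axis (not along the pixel's ray), 0 where there is no reading.
- env.camera_info(name): a dict with "K" (3x3 intrinsics, pixels), "R" (3x3) and "t" (3): a world point X has camera coordinates R X + t. Camera axes: x right, y down, z forward; pixel columns grow to the right and rows downward; lengths in mm; the calibration is good to about 2 mm. A picture is of the moment at which its call begins. camera_info takes no time and is no camera call.
- env.close_job(): hands the job in; it is judged then, once.
The state is a dict: "clock": time; "joints": joint angles; "qvel": joint speeds; "joint_torque": joint torques, N m; "eef_pos": TCP position; "orientation": TCP orientation; "force": force on the tool from outside, world axes, zero at the start; "moment": the same for the moment, N m; "finger_gap": finger opening in mm; "grip_force": force on a finger pad.
Only numpy, scipy, OpenCV 4.12 (cv2) and the standard library are available. Lean on these libraries where they do the work, as an engineer would, in place of code of your own. Each camera call takes 0.05 s, during which the arm holds its last target. There are 200 camera calls.

## Task

Tidy up after cooking: stand every bottle, jar and spice tin that is out on the counter upright in the copper tray, setting the glass down gently and tipping nothing over. Take each chopping board out of the draining rack and lean it, long edge down on the counter, squarely against the front edge of the raised window sill, boards side by side. Leave the herb pots, the mug and the pepper mill where they are.

Things in the scene. Friction and masses are not known exactly. Their poses are not given: they have to be found in the camera images.
- tray: long copper tray standing fixed on the counter, 130 mm (its x) by 500 mm (its y), rim 22 mm high, walls 3 mm, inner floor about 3 mm above the counter; origin at the centre of its underside. Room for six bottles, jars or tins in one row along y (82 mm apart)
- sill: raised window sill, a fixed white ledge with a wooden top: 80 mm high above the counter, 300 mm deep (its x), 620 mm long (its y), seen to run on back to the window; origin at the centre of the underside of that 300 mm front part. Its front face is its -x side and faces the work
- sill_edge (a point): middle of the upper front edge of the sill, 80 mm above the counter; same axes as the sill: x points back over the sill, y along the edge (310 mm either way), z up
- rack: wire draining rack fixed on the counter, 200 mm (its x) by 270 mm (its y), with five slots 28 mm apart along x between wire hoops 100 mm high; slots run along y; the boards start in the two outer slots (x = -56 mm or +56 mm); origin at the centre of its underside
- oil_bottle: green glass bottle, 62 mm in diameter up to 105 mm, shoulder up to 132 mm, slim neck 26 mm in diameter, closed by a dark steel cap 30 mm in diameter from 160 to 185 mm (its top), about 0.42 kg; origin at the centre of its underside, z up its axis. May be absent
- vinegar_bottle: amber glass bottle, 62 mm in diameter up to 105 mm, shoulder up to 132 mm, slim neck 26 mm in diameter, closed by a dark steel cap 30 mm in diameter from 160 to 185 mm (its top), about 0.42 kg; origin at the centre of its underside, z up its axis. May be absent
- tall_jar_a: plain clear-glass storage jar with a flat steel lid and a paper label: 60 mm in diameter, 115 mm high, the lid 62 mm in diameter and 21 mm high, about 0.34 kg; origin at the centre of its underside, z up its axis. May be absent
- tall_jar_b: plain clear-glass storage jar with a flat steel lid and a paper label: 60 mm in diameter, 115 mm high, the lid 62 mm in diameter and 21 mm high, about 0.34 kg; origin at the centre of its underside, z up its axis. May be absent (same as tall_jar_a)
- spice_tin_a: low round steel spice tin with a paper label round it and a push-on lid: body 64 mm in diameter, 50 mm high in all, the lid 66 mm in diameter from 36 mm to the top, about 0.2 kg; origin at the centre of its underside, z up its axis. May be absent
- spice_tin_b: low round steel spice tin with a paper label round it and a push-on lid: body 64 mm in diameter, 50 mm high in all, the lid 66 mm in diameter from 36 mm to the top, about 0.2 kg; origin at the centre of its underside, z up its axis. May be absent (same as spice_tin_a)
- wood_board: light wooden chopping board with a juice groove: 16 mm thick (x), 200 mm long (y), 160 mm high (z), about 0.36 kg; origin at the centre of its lower long edge, z pointing up to its top edge. Starts standing loosely (up to 0.17 rad off upright) in a rack slot, lower edge 22 mm above the counter; can be gripped across its thickness at the top edge
- plastic_board: white plastic chopping board with a juice groove: 14 mm thick (x), 180 mm long (y), 145 mm high (z), about 0.33 kg; origin at the centre of its lower long edge, z pointing up to its top edge. Starts standing loosely (up to 0.17 rad off upright) in a rack slot, lower edge 22 mm above the counter; can be gripped across its thickness at the top edge
- herb_pot_a: terracotta pot with a low herb, 112 mm rim, 100 mm high, standing on the sill, its rim at least 90 mm back from the front edge, the leaves reach about 0.2 m above the sill. It stays where it is; origin at the centre of its underside
- herb_pot_b: terracotta pot with a taller herb, 112 mm rim, 100 mm high, standing on the sill, its rim at least 90 mm back from the front edge, the leaves reach about 0.25 m above the sill. It stays where it is; origin at the centre of its underside
- mug: blue mug, 82 mm in diameter, 95 mm high (the handle stands out 37 mm on its +y side), on the far part of the counter. It stays where it is; origin at the centre of its underside
- pepper_mill: turned dark wooden pepper mill, 56 mm in diameter, 160 mm high, at the far right of the work, beyond the rack. It stays where it is; origin at the centre of its underside
There are look-alikes about, which are no part of the job. What is shaped like the spice_tin_a but pink or yellow is not meant. What is shaped like the vinegar_bottle but purple or red is not meant.

How it is judged (in metres and radians):
At the end, for the whole second after the job is handed in: All bottles, jars and tins stand on the tray floor (5 mm), upright (0.1 rad), within 45 mm (x), 230 mm (y) of its middle. All boards: lower edge on the counter before the sill, touching it, leaning 0.1 to 0.6 rad, within 0.26 rad of its edge. All at rest; pots, mug, mill within 30 mm of their start (x of oil_bottle in the frame of tray between -0.045 and 0.045 m and y of oil_bottle in the frame of tray between -0.23 and 0.23 m and z of oil_bottle in the frame of tray between -0.003 and 0.008 m and angle between each of oil_bottle, vinegar_bottle, tall_jar_a, tall_jar_b, spice_tin_a, spice_tin_b's own z axis and vertical below 0.1 rad and linear speed of each of oil_bottle, vinegar_bottle, tall_jar_a, tall_jar_b, spice_tin_a, spice_tin_b, wood_board, plastic_board below 0.03 m/s and x of vinegar_bottle in the frame of tray between -0.045 and 0.045 m and y of vinegar_bottle in the frame of tray between -0.23 and 0.23 m and z of vinegar_bottle in the frame of tray between -0.003 and 0.008 m and x of tall_jar_a in the frame of tray between -0.045 and 0.045 m and y of tall_jar_a in the frame of tray between -0.23 and 0.23 m and z of tall_jar_a in the frame of tray between -0.003 and 0.008 m and x of tall_jar_b in the frame of tray between -0.045 and 0.045 m and y of tall_jar_b in the frame of tray between -0.23 and 0.23 m and z of tall_jar_b in the frame of tray between -0.003 and 0.008 m and x of spice_tin_a in the frame of tray between -0.045 and 0.045 m and y of spice_tin_a in the frame of tray between -0.23 and 0.23 m and z of spice_tin_a in the frame of tray between -0.003 and 0.008 m and x of spice_tin_b in the frame of tray between -0.045 and 0.045 m and y of spice_tin_b in the frame of tray between -0.23 and 0.23 m and z of spice_tin_b in the frame of tray between -0.003 and 0.008 m and angle between wood_board's own z axis and vertical between 0.1 and 0.6 rad and height (world z) of each of wood_board, plastic_board below 0.012 m and contact force between each of wood_board, plastic_board and sill above 0.05 N and x of each of wood_board, plastic_board in the frame of sill_edge below 0 m and angle between the y axis of each of wood_board, plastic_board and the y axis of sill, either way round below 0.26 rad and angle between plastic_board's own z axis and vertical between 0.1 and 0.6 rad and distance of each of herb_pot_a, herb_pot_b, mug, pepper_mill from where it was at the start of the episode below 0.03 m).
It fails at once if a glass bottle or jar is let fall (moves faster than 0.6 m/s, as after a fall of 2 cm, with no finger on it) ((linear speed of oil_bottle above 0.6 m/s and contact force between oil_bottle and the fingers below 0.1 N) or (linear speed of vinegar_bottle above 0.6 m/s and contact force between vinegar_bottle and the fingers below 0.1 N) or (linear speed of tall_jar_a above 0.6 m/s and contact force between tall_jar_a and the fingers below 0.1 N) or (linear speed of tall_jar_b above 0.6 m/s and contact force between tall_jar_b and the fingers below 0.1 N)).
It fails at once if a bottle, jar or tin is tipped over (more than 0.7 rad) (angle between any of oil_bottle, vinegar_bottle, tall_jar_a, tall_jar_b, spice_tin_a, spice_tin_b's own z axis and vertical above 0.7 rad).
It fails at once if a herb pot, the mug or the pepper mill is pushed more than 50 mm or knocked over (distance of any of herb_pot_a, herb_pot_b, mug, pepper_mill from where it was at the start of the episode above 0.05 m or angle between any of herb_pot_a, herb_pot_b, mug, pepper_mill's own z axis and vertical above 0.7 rad).
Of oil_bottle, vinegar_bottle, tall_jar_a, tall_jar_b, spice_tin_a, spice_tin_b only 4 to 6 are there at a start; the rules pass over those that are not, and their reading is None.
At some moment in a run one of spice_tin_a, spice_tin_b may be knocked a few centimetres aside while the robot is not near it.
It also fails if it takes over 210 s, if anything falls off the work surface, if the arm or the gripper's body presses on something with over 40 N, if the wrist force passes 120 N, or if a joint passes its speed limit or range.

## Working session

There is one attempt and no reset: what is moved stays moved. The work goes in short steps, Python scripts to look and compute and a tool call to move; the robot and the scene stay as the last step left them, time stands still between calls to the robot, and variables do not carry over. Pictures are saved under pics/ and viewed, at most 14 in all, crops included, and the job is handed in when it is done.

Besides the shell and the picture viewer there is one more tool, called after "Emit:" by a JSON object that holds its "method" and its "body". servo_tool: Moves the arm, as the interface text tells. Shifts and turns lie within -1 to 1; 1 stands for 0.15 m of shift or 180 degrees of turn. Its arguments: {"type":"object","properties":{"moves":{"type":"array","items":{"type":"array","items":{"type":"number"}}}},"required":["moves"]}

```bash
mkdir -p pics; ls; python3 - <<'E'
from bench import env
import cv2,numpy as np
print(env.nose_length, env.state())
for n in("side","top"):
    p,d=env.capture(n); cv2.imwrite(f"pics/{n}0.png",p); np.save(f"pics/{n}0.npy",d)
    c=env.camera_info(n); print(n,c)
E
```

```text
pics
22.0 {'clock': 0.0, 'joints': array([-1.36400303e+00,  3.42713376e-01,  1.52502075e+00, -5.70001912e-06,
        1.27537535e+00, -1.45987891e-01]), 'qvel': array([ 0.00062509,  0.00014028,  0.00127065, -0.00107744, -0.001012  ,
       -0.00020496]), 'joint_torque': array([-2.52337195e-03, -4.31244707e+01, -2.44221228e+01,  7.15176109e-02,
        5.58408850e-02, -1.24109888e-04]), 'eef_pos': array([ 181.34094762, -492.29351923,  248.04847809]), 'orientation': array([[ 9.38414876e-01,  3.45510376e-01, -3.16774479e-04],
       [ 3.45510454e-01, -9.38413728e-01,  1.48338434e-03],
       [ 2.15259161e-04, -1.50147883e-03, -9.99998850e-01]]), 'force': array([-0.69909646, -0.09842838,  0.09120964]), 'moment': array([-0.01631223, -0.01334348, -0.03400705]), 'grip_force': 0.0, 'finger_gap': 91.60945584124028}
side {'K': array([[513.95141201,   0.        , 281.64812188],
       [  0.        , 513.95141201, 208.66199748],
       [  0.        ,   0.        ,   1.        ]]), 'R': array([[ 0.02144649, -0.99953068,  0.02187374],
       [-0.64792248, -0.03055796, -0.76109307],
       [ 0.7614043 ,  0.00215029, -0.64827376]]), 't': array([   8.01911335,  427.80863962, 1529.46577972])}
top {'K': array([[394.69226428,   0.        , 277.46918083],
       [  0.        , 394.69226428, 210.79766803],
       [  0.        ,   0.        ,   1.        ]]), 'R': array([[ 1.90227150e-05, -9.99980124e-01, -6.30490990e-03],
       [-9.81003847e-01,  1.20441763e-03, -1.93984541e-01],
       [ 1.93988279e-01,  6.18883098e-03, -9.80984325e-01]]), 't': array([  29.35174432,  605.75281273, 1242.17810015])}
```

View pics/side0.png

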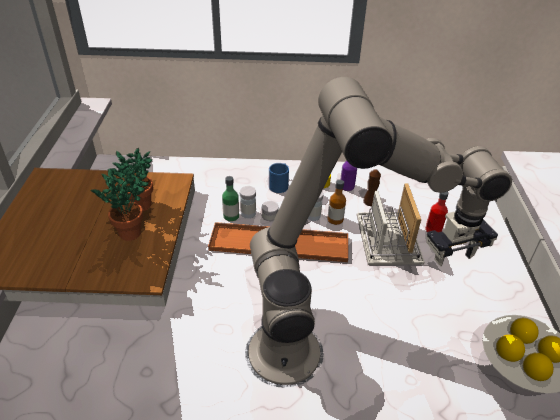

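View pics/top0.png

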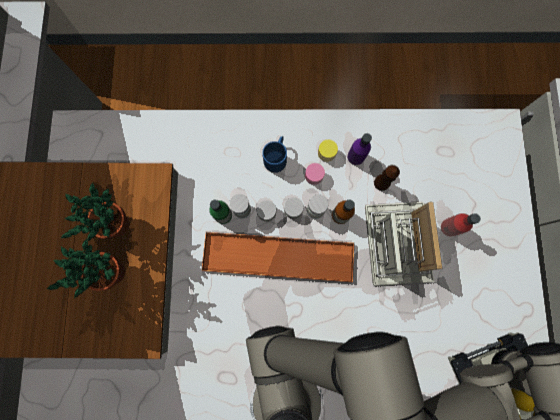

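The side view shows the arm from behind: sill at left (front edge u≈165–195), tray in the middle, rack at (395,240). In the top view, the six in a row are green (219,211), four lids at (240,203), (267,210), (292,206), (317,205), and amber (344,210). Look-alikes are pink (315,173), yellow (328,149), purple (360,150) and red (460,224). The two green/amber bottles and four steel lids fit; pink, yellow, purple and red do not. I'll enlarge to confirm.

```bash
cat > h.py <<'E'
import numpy as np, cv2
from bench import env
def cloud(n,d):
    c=env.camera_info(n); K,R,t=c["K"],c["R"],c["t"]
    v,u=np.mgrid[:d.shape[0],:d.shape[1]]
    P=np.stack([(u-K[0,2])/K[0,0]*d,(v-K[1,2])/K[1,1]*d,d],-1)
    W=(P-t)@R
    W[d==0]=np.nan
    return W
def proj(n,X):
    c=env.camera_info(n); q=(np.asarray(X)@c["R"].T+c["t"])@c["K"].T
    return q[...,:2]/q[...,2:]
E
python3 - <<'E'
from h import *
np.set_printoptions(precision=1,suppress=True)
p=cv2.imread("pics/top0.png"); d=np.load("pics/top0.npy"); W=cloud("top",d)
a=cv2.resize(p[130:300,195:480],None,fx=2.7,fy=2.7,interpolation=cv2.INTER_CUBIC); cv2.imwrite("pics/topc.png",a)
p=cv2.imread("pics/side0.png"); Ws=cloud("side",np.load("pics/side0.npy"))
cv2.imwrite("pics/sidec.png",cv2.resize(p[155:275,195:460],None,fx=3,fy=3,interpolation=cv2.INTER_CUBIC))
for nm,(u,v) in dict(green=(219,204),j1=(240,203),j2=(267,210),j3=(292,206),j4=(317,205),amber=(347,206),counter=(190,330),sill=(150,300)).items(): print(nm,W[v,u])
for nm,uv in dict(top=[(205,233),(357,243),(355,284),(202,273)]).items():
  for u,v in uv: print('tray',W[v,u])
# sill edge
S=(abs(W[...,2]-80)<8)&(W[...,1]>200)
for x in range(250,700,50):
  m=S&(abs(W[...,0]-x)<5); print(x,W[m][:,1].min() if m.any() else None,end='; ')
print('sill x',np.nanpercentile(W[S][:,0],[0.5,99.5]))
E
```

```text
green [602.2 203.1 183.4]
j1 [619.6 147.1 117.2]
j2 [609.9  63.8  52.6]
j3 [623.  -19.2  54. ]
j4 [613.9 -96.6 112.3]
amber [ 595.1 -178.7  185.8]
counter [221.3 315.2  -2.7]
sill [319.3 425.1  81.3]
tray [538.3 274.   15.6]
tray [ 505.9 -240.5   -0.6]
tray [ 369.1 -227.9    3. ]
tray [405.5 282.8  -2.8]
250 383.3579501825325; 300 384.0053676068193; 350 383.95384854275056; 400 383.72062177153043; 450 382.4563956418399; 500 381.4250204320896; 550 381.39516366062014; 600 381.800689786846; 650 381.55677817696005; sill x [150.9 768.9]
```

View pics/topc.png

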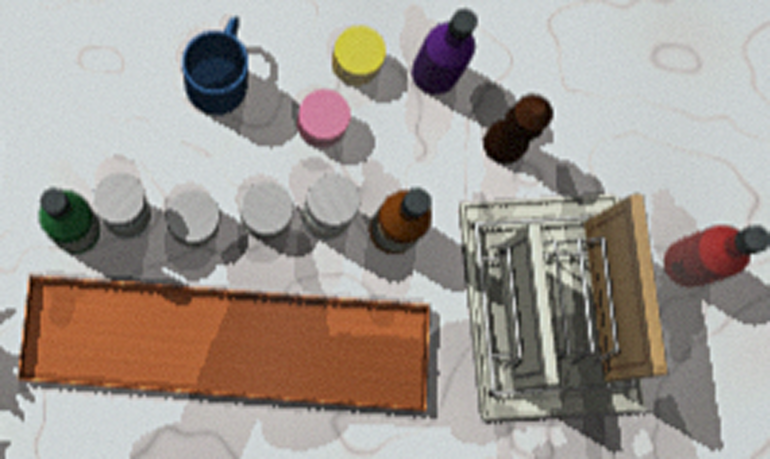

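View pics/sidec.png

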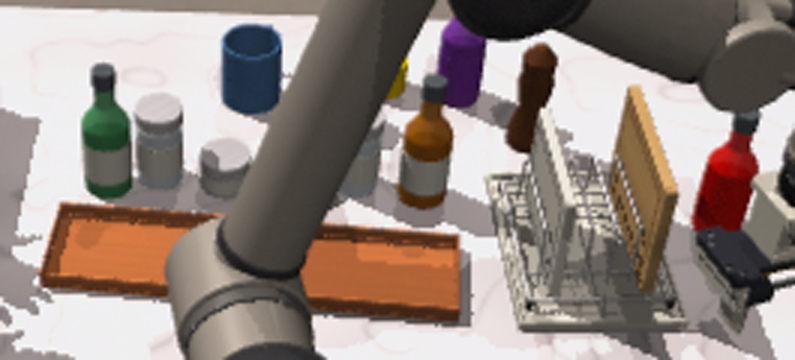

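The crops confirm the set: green bottle (68,215), tall jar (122,200), low tins (192,215) and (267,208), tall jar (332,200) and amber bottle (402,220). Pink (325,117) and yellow (358,53) are tin-shaped look-alikes; purple (443,58) and red (705,255) are bottle look-alikes. The plastic board's top edge is at (541,235), and the wooden board at (640,285) leans right.

```bash
cat >> h.py <<'E'
def rayz(n,uv,z):
    c=env.camera_info(n); K,R,t=c["K"],c["R"],c["t"]
    r=np.linalg.solve(K,np.array([uv[0],uv[1],1.]))@R; o=-t@R
    return o+r*(z-o[2])/r[2]
def topc(W,x,y,r,z,tol=9):
    m=(np.hypot(W[...,0]-x,W[...,1]-y)<r+14)&(abs(W[...,2]-z)<tol)
    P=W[m]; 
    if len(P)<8: return None,len(P)
    c,rad=cv2.minEnclosingCircle(P[:,:2].astype(np.float32))
    return np.round([*P.mean(0)[:2],np.median(P[:,2]),*c,rad],1),len(P)
E
python3 - <<'E'
from h import *
np.set_printoptions(precision=1,suppress=True)
T=cloud("top",np.load("pics/top0.npy")); S=cloud("side",np.load("pics/side0.npy"))
for n,x,y,r,z in [("green",602,203,15,185),("j1",619,147,31,115),("t1",610,64,33,50),("t2",623,-19,33,50),("j2",614,-97,31,115),("amber",595,-178,15,185)]:
    print(n,topc(T,x,y,r,z),topc(S,x,y,r,z))
c=[rayz("top",uv,22) for uv in [(207.2,232.6),(354.6,243.7),(354.3,281.9),(202.8,270.7)]]
print("tray",np.array(c),np.mean(c,0),[np.linalg.norm(c[i]-c[i-1]) for i in range(4)])
for nm,W in(("T",T),("S",S)):
  for b,(y0,y1,z0) in dict(pl=(-430,-330,150),wo=(-560,-440,160)).items():
    m=(W[...,1]>y0)&(W[...,1]<y1)&(W[...,0]>330)&(W[...,0]<660)&(W[...,2]>z0-20)
    m=m&(W[...,2]<215); P=W[m]
    print(nm,b,len(P),P.min(0),P.max(0))
    for zz in range(100,200,10):
        k=(W[...,1]>y0)&(W[...,1]<y1)&(W[...,0]>380)&(W[...,0]<640)&(abs(W[...,2]-zz)<5)
        if k.sum()>15:
            Q=W[k]; a=np.polyfit(Q[:,0],Q[:,1],1); print('  z',zz,k.sum(),'y at x=490',np.polyval(a,490),'slope',round(a[0],3),'x',np.percentile(Q[:,0],[2,98]),'y',np.percentile(Q[:,1]-np.polyval(a,Q[:,0]),[5,95]))
E
```

```text
green (array([602.5, 216.4, 184.9, 603.6, 217. ,  15. ]), 81) (array([598.7, 217.4, 185.5, 598.5, 215.3,  18.4]), 49)
j1 (array([620.3, 152. , 115.1, 620.3, 156.9,  35.4]), 300) (array([616.1, 152. , 116.1, 619. , 155.6,  36.1]), 166)
t1 (array([612. ,  67.2,  50.4, 613.1,  67.3,  33. ]), 305) (array([607.9,  68. ,  50.5, 611.1,  68.7,  37.7]), 180)
t2 (array([621.9, -23.9,  50.6, 622.6, -23.7,  33. ]), 305) (None, 0)
j2 (array([ 618.7,  -99.6,  115.2,  619.2, -100.1,   31. ]), 296) (array([ 603.7, -120.4,  112.9,  605.1, -117.4,   22.7]), 26)
amber (array([ 602.2, -185. ,  185.2,  602.2, -185.6,   15.3]), 84) (array([ 598.1, -185.5,  185.6,  599. , -183.6,   15.9]), 45)
tray [[ 538.8  265.4   22. ]
 [ 501.  -228.    22. ]
 [ 375.6 -222.3   22. ]
 [ 412.   275.6   22. ]] [456.8  22.7  22. ] [np.float64(127.15148662399605), np.float64(494.9071176963131), np.float64(125.53406235474648), np.float64(499.2164831817022)]
T pl 442 [ 404.5 -430.   130. ] [ 609.6 -330.1  188.2]
  z 100 224 y at x=490 -400.5373369087303 slope -0.031 x [442.6 596.8] y [-27.9  40.6]
  z 110 58 y at x=490 -426.18
[... 2242 characters left out ...]
-440.   190.4]
  z 100 36 y at x=490 -504.99389094624496 slope -0.665 x [412.2 564.1] y [-24.3  25.3]
  z 110 38 y at x=490 -506.0017151894535 slope -0.584 x [411.2 576.1] y [-27.3  23.2]
  z 120 50 y at x=490 -504.5720949376946 slope -0.647 x [415.4 565.4] y [-20.1  19.9]
  z 130 29 y at x=490 -499.74667771584484 slope -0.73 x [409.6 566.4] y [-14.7  13.9]
  z 140 16 y at x=490 -502.277320082236 slope -0.763 x [412.8 560.1] y [-12.5  12.6]
  z 150 22 y at x=490 -501.29718962082006 slope -0.747 x [408.8 562.2] y [-8.7 11.9]
  z 170 23 y at x=490 -502.137050141697 slope -0.766 x [413.3 563.4] y [-12.4  14.3]
  z 180 37 y at x=490 -487.8152280227773 slope -0.871 x [412.4 562.5] y [-20.8  40.7]
```

```bash
python3 - <<'E'
from h import *
np.set_printoptions(precision=3,suppress=True)
T=cloud("top",np.load("pics/top0.npy")); S=cloud("side",np.load("pics/side0.npy"))
for nm,W in(("T",T),("S",S)):
  for b,(y0,y1) in dict(pl=(-370,-250),wo=(-480,-375)).items():
    B=(W[...,1]>y0)&(W[...,1]<y1)&(W[...,0]>370)&(W[...,0]<640)
    for lo in range(105,200,8):
        k=B&(abs(W[...,2]-lo)<4)
        if k.sum()>15:
            Q=W[k]; a=np.polyfit(Q[:,0],Q[:,1],1); print(nm,b,'z',lo,k.sum(),'y490 %.1f'%np.polyval(a,490),'slope',round(a[0],3),'x',np.percentile(Q[:,0],[2,98]).round(),'y',np.percentile(Q[:,1]-np.polyval(a,Q[:,0]),[5,95]).round())
E
```

```text
T pl z 105 76 y490 -325.6 slope -0.081 x [409. 562.] y [-39.  21.]
T pl z 113 41 y490 -316.6 slope 0.057 x [406. 566.] y [-1.  1.]
T pl z 121 39 y490 -316.7 slope 0.059 x [413. 575.] y [-1.  1.]
T pl z 129 55 y490 -316.8 slope 0.058 x [409. 575.] y [-1.  1.]
T pl z 137 35 y490 -316.8 slope 0.055 x [403. 578.] y [-1.  1.]
T pl z 145 43 y490 -316.6 slope 0.057 x [410. 570.] y [-1.  1.]
T pl z 153 48 y490 -316.6 slope 0.056 x [405. 571.] y [-1.  1.]
T pl z 161 112 y490 -320.8 slope 0.049 x [405. 578.] y [-8.  5.]
T pl z 169 217 y490 -322.7 slope 0.064 x [405. 576.] y [-6.  6.]
T wo z 105 80 y490 -421.5 slope 0.033 x [418. 603.] y [-8. 29.]
T wo z 113 54 y490 -427.7 slope 0.058 x [416. 603.] y [-1.  1.]
T wo z 121 68 y490 -427.8 slope 0.058 x [416. 601.] y [-1.  1.]
T wo z 129 66 y490 -428.0 slope 0.058 x [416. 606.] y [-2.  2.]
T wo z 137 75 y490 -428.2 slope 0.06 x [412. 604.] y [-2.  2.]
T wo z 145 53 y490 -428.2 slope 0.065 x [412. 606.] y [-1.  1.]
T wo z 153 71 y490 -427.9 slope 0.056 x [418. 597.] y [-2.  1.]
T wo z 161 63 y490 -427.9 slope 0.062 x [414. 603.] y [-2.  1.]
T wo z 1
[... 775 characters left out ...]
105 65 y490 -418.5 slope 0.095 x [413. 591.] y [-13.  28.]
S wo z 113 41 y490 -428.7 slope 0.09 x [410. 601.] y [-7.  4.]
S wo z 121 47 y490 -428.7 slope 0.082 x [411. 609.] y [-4.  3.]
S wo z 129 45 y490 -428.7 slope 0.086 x [410. 598.] y [-7.  5.]
S wo z 137 37 y490 -428.2 slope 0.076 x [412. 603.] y [-3.  3.]
S wo z 145 44 y490 -428.5 slope 0.083 x [408. 597.] y [-6.  4.]
S wo z 153 42 y490 -429.0 slope 0.089 x [411. 600.] y [-7.  4.]
S wo z 161 38 y490 -428.0 slope 0.083 x [407. 595.] y [-8.  4.]
S wo z 169 48 y490 -428.1 slope 0.085 x [411. 603.] y [-8.  4.]
S wo z 177 89 y490 -432.0 slope 0.066 x [411. 602.] y [-10.   6.]
S wo z 185 121 y490 -433.3 slope 0.057 x [415. 608.] y [-7.  7.]
```

```bash
python3 - <<'E'
from h import *
np.set_printoptions(precision=1,suppress=True)
T=cloud("top",np.load("pics/top0.npy")); S=cloud("side",np.load("pics/side0.npy"))
for x in range(150,760,40):
    r=[]
    for W in(T,S):
        m=(abs(W[...,0]-x)<20)&(W[...,2]>110)&(W[...,1]>370); r.append((m.sum(),W[m][:,1].min() if m.any() else None))
    print(x,r)
p=cv2.imread("pics/top0.png"); h=cv2.cvtColor(p,cv2.COLOR_BGR2HSV)
m=((h[...,0]<14)&(h[...,1]>130)&(abs(T[...,2]-10)<25)&(abs(T[...,0]-455)<110)&(T[...,1]>-300)&(T[...,1]<300)).astype(np.uint8)
n,l,s,_=cv2.connectedComponentsWithStats(m); k=1+s[1:,4].argmax(); v,u=np.where(l==k)
P=np.array([rayz("top",q,18)[:2] for q in zip(u,v)],np.float32); print(cv2.minAreaRect(P),len(P))
m=(h[...,0]<8)&(h[...,1]>150)&(T[...,1]<-470)&(T[...,0]>450); Q=T[m]; print("red",Q.min(0),Q.max(0))
E
```

```text
150 [(np.int64(0), None), (np.int64(0), None)]
190 [(np.int64(0), None), (np.int64(0), None)]
230 [(np.int64(0), None), (np.int64(0), None)]
270 [(np.int64(0), None), (np.int64(0), None)]
310 [(np.int64(0), None), (np.int64(0), None)]
350 [(np.int64(415), np.float64(503.51242743232615)), (np.int64(551), np.float64(501.61233200157517))]
390 [(np.int64(869), np.float64(446.0740409735143)), (np.int64(791), np.float64(448.2719263449974))]
430 [(np.int64(881), np.float64(461.71058217160834)), (np.int64(647), np.float64(464.05307800543795))]
470 [(np.int64(200), np.float64(512.8820291426919)), (np.int64(79), np.float64(512.6333303493287))]
510 [(np.int64(563), np.float64(483.00434018797415)), (np.int64(371), np.float64(485.7800593986791))]
550 [(np.int64(782), np.float64(472.7784478554333)), (np.int64(430), np.float64(471.55693953773175))]
590 [(np.int64(674), np.float64(488.79417458653177)), (np.int64(514), np.float64(491.6870404902767))]
630 [(np.int64(134), np.float64(496.1525929209833)), (np.int64(225), np.float64(499.4792409923554))]
670 [(np.int64(0), None), (np.int64(72), np.float64(1018.9683224048399))]
710 [(np.int64(0), None), (np.int64(199), np.float64(1018.6402072698831))]
750 [(np.int64(0), None), (np.int64(368), np.float64(1013.1693073580315))]Traceback (most recent call last):
  File "<stdin>", line 12, in <module>
  File "h.py", line 14, in rayz
    c=env.camera_info(n); K,R,t=c["K"],c["R"],c["t"]
ValueError: time passes only in moves, steps and waits
```

Emit:
{"method": "servo_tool", "body": {"moves": [[0, 0, -0.05, 0.5, 0.1, 0, 0.6], [0, 0, -0.094, 1, 0.2, 0, 0.6], [0, 0, -0.094, 1, 0.2, 0, 0.6]]}}

```text
clock: 0.48
eef_pos: [334.0, -461.5, 248.2]
orientation: [[0.998, 0.058, 0.0], [0.058, -0.998, 0.001], [0.0, -0.001, -1.0]]
force: [0.7, -0.2, -0.0]
finger_gap: 66.3
grip_force: 0.0
```

Emit:
{"method": "servo_tool", "body": {"moves": [[0, 0, 0, 0.3, 0.05, 0, 0.6], [0, 0, 0, 0.6, 0.1, 0, 0.6], [0, 0, 0, 0.8, 0.15, 0, 0.6]]}}

```text
clock: 0.85
eef_pos: [453.1, -439.4, 247.9]
orientation: [[0.998, 0.059, -0.001], [0.059, -0.998, 0.001], [-0.001, -0.001, -1.0]]
force: [-0.0, -0.1, 0.5]
finger_gap: 55.1
grip_force: 0.0
```

Emit:
{"method": "servo_tool", "body": {"moves": [[0, 0, 0, 0.2, 0.02, 0, 0.6], [0, 0, 0, 0.391, 0.036, 0, 0.6], [0, 0, 0, 0.391, 0.036, 0, 0.6], [0, 0, 0, 0.391, 0.036, -0.2, 0.6], [0, 0, 0, 0.391, 0.036, -0.4, 0.6], [0, 0, 0, 0.391, 0.036, -0.54, 0.6], [0, 0, 0, 0.391, 0.036, -0.54, 0.6]]}}

```text
clock: 1.72
eef_pos: [508.5, -434.2, 165.7]
orientation: [[0.998, 0.057, -0.003], [0.057, -0.998, 0.003], [-0.003, -0.003, -1.0]]
force: [-0.2, -0.2, -0.2]
finger_gap: 55.1
grip_force: 0.0
```

```bash
sed -i 's/c=env.camera_info(n)/c=CI[n]/; s/^def cloud/CI={n:env.camera_info(n) for n in ("top","side")}\ndef cloud/' h.py
python3 - <<'E'
from h import *
np.set_printoptions(precision=1,suppress=True)
T=cloud("top",np.load("pics/top0.npy"))
p=cv2.imread("pics/top0.png"); h=cv2.cvtColor(p,cv2.COLOR_BGR2HSV)
m=((h[...,0]<14)&(h[...,1]>130)&(abs(T[...,2]-10)<25)&(abs(T[...,0]-455)<110)&(T[...,1]>-300)&(T[...,1]<300)).astype(np.uint8)
n,l,s,_=cv2.connectedComponentsWithStats(m); k=1+s[1:,4].argmax(); v,u=np.where(l==k)
P=np.array([rayz("top",q,18)[:2] for q in zip(u,v)],np.float32); print(cv2.minAreaRect(P),len(P))
m=(h[...,0]<8)&(h[...,1]>150)&(T[...,1]<-470)&(T[...,0]>450); Q=T[m]; print("red",Q.min(0),Q.max(0))
E
```

```text
((460.0526123046875, 27.702163696289062), (499.5522155761719, 130.83181762695312), 85.59978485107422) 5711
red [  531.4 -1422.5  -759.2] [1443.6 -526.3  157. ]
```

Emit:
{"method": "servo_tool", "body": {"moves": [[0, 0, 0, 0, 0, 0, 0], [0, 0, 0, 0, 0, 0, 0], [0, 0, 0, 0, 0, 0, 0], [0, 0, 0, 0, 0, 0, 0], [0, 0, 0, 0, 0, 0, 0], [0, 0, 0, 0, 0, 0, 0], [0, 0, 0, 0, 0, 0.02, 0], [0, 0, 0, 0, 0, 0.1, 0], [0, 0, 0, 0, 0, 0.3, 0], [0, 0, 0, 0, 0, 0.5, 0], [0, 0, 0, 0, 0, 0.7, 0], [0, 0, 0, 0, 0, 0.9, 0], [0, 0, 0, 0, 0, 0.9, 0]]}}

```text
clock: 3.35
eef_pos: [510.7, -435.5, 305.9]
orientation: [[0.998, 0.057, 0.004], [0.057, -0.998, -0.005], [0.004, 0.005, -1.0]]
force: [0.3, 0.2, -4.7]
finger_gap: 16.1
grip_force: 30.0
```

Emit:
{"method": "servo_tool", "body": {"moves": [[0, 0, 0, 0, 0, 0.15, 0], [0, 0, 0, 0, 0, 0.3, 0], [0, 0, 0, -0.05, 0.12, 0.3, 0], [0, 0, 0, -0.15, 0.34, 0.3, 0], [0, 0, 0, -0.25, 0.56, 0.3, 0], [0, 0, 0, -0.36, 0.78, 0.3, 0], [0, 0, 0, -0.47, 1, 0.3, 0]]}}

```text
clock: 4.22
eef_pos: [438.5, -283.3, 346.1]
orientation: [[0.998, 0.057, -0.002], [0.057, -0.998, 0.002], [-0.002, -0.002, -1.0]]
force: [0.3, 0.1, -2.9]
finger_gap: 15.7
grip_force: 30.0
```

Emit:
{"method": "servo_tool", "body": {"moves": [[0, 0, 0, -0.06, 0.22, 0, 0], [0, 0, 0, -0.12, 0.42, 0, 0], [0, 0, 0, -0.17, 0.62, 0, 0], [0, 0, 0, -0.22, 0.82, 0, 0], [0, 0, 0, -0.27, 1, 0, 0]]}}

```text
clock: 4.85
eef_pos: [398.2, -133.5, 346.4]
orientation: [[0.998, 0.058, -0.002], [0.058, -0.998, 0.001], [-0.002, -0.001, -1.0]]
force: [0.1, -0.5, -3.8]
finger_gap: 15.5
grip_force: 30.0
```

Emit:
{"method": "servo_tool", "body": {"moves": [[0, 0, 0, -0.02, 0.22, 0, 0], [0, 0, 0, -0.03, 0.42, 0, 0], [0, 0, 0, -0.04, 0.62, 0, 0], [0, 0, 0, -0.05, 0.82, 0, 0], [0, 0, 0, -0.07, 1, 0, 0]]}}

```text
clock: 5.48
eef_pos: [387.8, 16.3, 346.5]
orientation: [[0.998, 0.058, -0.002], [0.058, -0.998, 0.0], [-0.002, -0.0, -1.0]]
force: [-0.8, -0.1, -4.2]
finger_gap: 15.8
grip_force: 30.0
```

Emit:
{"method": "servo_tool", "body": {"moves": [[0, 0, 0, -0.06, 0.22, 0, 0], [0, 0, 0, -0.12, 0.42, 0, 0], [0, 0, 0, -0.19, 0.62, 0, 0], [0, 0, 0, -0.26, 0.82, 0, 0], [0, 0, 0, -0.33, 1, 0, 0]]}}

```text
clock: 6.1
eef_pos: [338.0, 166.0, 346.5]
orientation: [[0.998, 0.058, -0.002], [0.058, -0.998, -0.001], [-0.002, 0.0, -1.0]]
force: [-0.3, 0.2, -3.5]
finger_gap: 16.0
grip_force: 30.0
```

Emit:
{"method": "servo_tool", "body": {"moves": [[0, 0, 0, -0.1, 0.22, 0, 0], [0, 0, -0.01, -0.2, 0.42, 0, 0], [0, 0, -0.019, -0.3, 0.6, 0, 0], [0, 0, -0.019, -0.4, 0.75, 0, 0], [0, 0, -0.019, -0.47, 0.9, 0, 0], [0, 0, -0.019, -0.47, 0.9, 0, 0], [0, 0, -0.019, -0.47, 0.9, 0, 0]]}}

```text
clock: 6.98
eef_pos: [268.4, 299.7, 347.0]
orientation: [[1.0, -0.002, -0.001], [-0.002, -1.0, -0.001], [-0.001, 0.001, -1.0]]
force: [-0.2, -0.2, -3.9]
finger_gap: 15.9
grip_force: 30.0
```

Emit:
{"method": "servo_tool", "body": {"moves": [[-0.02, 0, 0, 0, 0.1, -0.1, 0], [-0.04, 0, 0, 0, 0.25, -0.25, 0], [-0.064, 0, 0, 0, 0.4, -0.4, 0], [-0.064, 0, 0, 0, 0.5, -0.6, 0], [-0.064, 0, 0, 0, 0.549, -0.8, 0], [-0.064, 0, 0, 0, 0.549, -0.9, 0], [-0.064, 0, 0, 0, 0.549, -0.9, 0]]}}

```text
clock: 7.85
eef_pos: [268.7, 381.6, 212.2]
orientation: [[1.0, -0.003, -0.001], [-0.003, -0.979, -0.202], [-0.001, 0.202, -0.979]]
force: [-0.7, 0.3, -2.7]
finger_gap: 15.9
grip_force: 30.0
```

Emit:
{"method": "servo_tool", "body": {"moves": [[0, 0, 0, 0, 0, -0.15, 0], [0, 0, 0, 0, 0, -0.3, 0], [0, 0, 0, 0, 0, -0.4, 0], [0, 0, 0, 0, 0, -0.43, 0], [0, 0, 0, 0, 0, -0.43, 0], [0, 0, 0, 0, 0, -0.44, 0], [0, 0, 0, 0, 0, -0.44, 0]]}}

```text
clock: 8.72
eef_pos: [268.7, 382.7, 147.1]
orientation: [[1.0, -0.002, 0.0], [-0.002, -0.98, -0.199], [0.001, 0.199, -0.98]]
force: [0.7, -0.6, -3.1]
finger_gap: 15.6
grip_force: 30.0
```

Emit:
{"method": "servo_tool", "body": {"moves": [[0, 0, 0, 0, 0, -0.01, 0], [0, 0, 0, 0, 0, -0.015, 0], [0, 0, 0, 0, 0, -0.02, 0], [0, 0, 0, 0, 0, -0.02, 0]]}}

```text
clock: 9.22
eef_pos: [268.8, 382.8, 144.7]
orientation: [[1.0, -0.002, 0.001], [-0.002, -0.98, -0.199], [0.001, 0.199, -0.98]]
force: [-0.9, -0.4, 5.7]
finger_gap: 16.0
grip_force: 30.0
```

```bash
python3 - <<'E'
from h import *
out=[]
for n,(r,c) in dict(side=(slice(160,300),slice(60,260)),top=(slice(150,370),slice(60,280))).items():
    p,d=env.capture(n); np.save(f"pics/{n}1.npy",d); out.append(cv2.resize(p[r,c],(400,int(400*(r.stop-r.start)/(c.stop-c.start))),interpolation=cv2.INTER_CUBIC))
H=max(o.shape[0] for o in out)
cv2.imwrite("pics/a1.png",np.hstack([cv2.copyMakeBorder(o,0,H-o.shape[0],0,0,cv2.BORDER_CONSTANT) for o in out]))
E
```

```text
(no output)
```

View pics/a1.png

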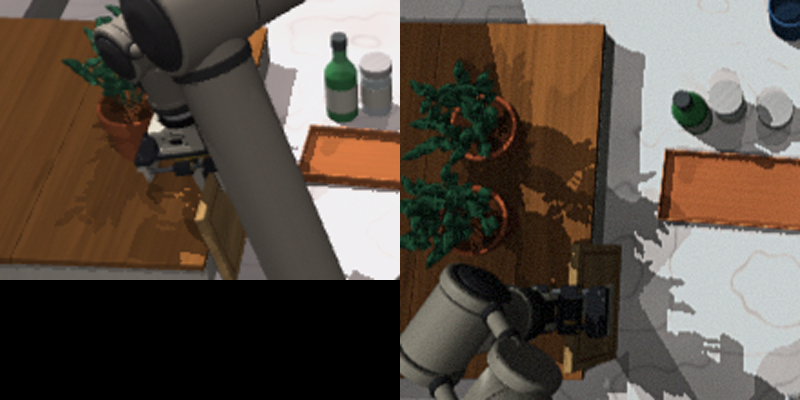

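The board stands tilted at the sill front edge (right half, (590,310)); contact force +5.7 N shows it is on the counter. Release.

Emit:
{"method": "servo_tool", "body": {"moves": [[0, 0, 0, 0, 0, 0, 0.3], [0, 0, 0, 0, 0, 0, 0.4], [0, 0, 0, 0, 0, 0, 0.4], [0, 0, 0, 0, 0, 0, 0.4], [0, 0, 0, 0, 0.04, 0.2, 0.4], [0, 0, 0, 0, 0.1, 0.5, 0.4], [0.03, 0, 0, 0, 0.1, 0.75, 0.4], [0.064, 0, 0, 0, 0, 1, 0.4]]}}

```text
clock: 10.32
eef_pos: [268.5, 383.3, 294.8]
orientation: [[1.0, -0.0, 0.0], [-0.0, -1.0, 0.003], [0.0, -0.003, -1.0]]
force: [0.1, -0.2, 0.9]
finger_gap: 36.8
grip_force: 0.0
```

Emit:
{"method": "servo_tool", "body": {"moves": [[0, 0, 0.01, 0.15, -0.3, 0, 0.6], [0, 0, 0.019, 0.3, -0.6, 0, 0.6], [0, 0, 0.019, 0.5, -0.95, 0, 0.6]]}}

```text
clock: 10.7
eef_pos: [343.8, 238.8, 294.0]
orientation: [[0.998, 0.059, 0.001], [0.059, -0.998, 0.0], [0.001, -0.0, -1.0]]
force: [1.5, -0.8, 0.3]
finger_gap: 54.7
grip_force: 0.0
```

Emit:
{"method": "servo_tool", "body": {"moves": [[0, 0, 0, 0.1, -0.33, 0, 0.6], [0, 0, 0, 0.22, -0.66, 0, 0.6], [0, 0, 0, 0.33, -1, 0, 0.6]]}}

```text
clock: 11.08
eef_pos: [393.3, 88.4, 293.9]
orientation: [[0.998, 0.058, 0.0], [0.058, -0.998, -0.0], [0.0, 0.0, -1.0]]
force: [0.9, 1.0, -0.6]
finger_gap: 55.1
grip_force: 0.0
```

Emit:
{"method": "servo_tool", "body": {"moves": [[0, 0, 0, 0.02, -0.33, 0, 0.6], [0, 0, 0, 0.03, -0.66, 0, 0.6], [0, 0, 0, 0.05, -1, 0, 0.6]]}}

```text
clock: 11.45
eef_pos: [400.3, -61.5, 293.8]
orientation: [[0.998, 0.057, 0.0], [0.057, -0.998, -0.0], [0.0, 0.0, -1.0]]
force: [1.3, 0.1, 0.4]
finger_gap: 54.9
grip_force: 0.0
```

Emit:
{"method": "servo_tool", "body": {"moves": [[0, 0, 0, 0.08, -0.33, 0, 0.6], [0, 0, 0, 0.16, -0.66, 0, 0.6], [0, 0, 0, 0.25, -1, 0, 0.6], [0, 0, 0, 0.25, -1, 0, 0.6]]}}

```text
clock: 11.95
eef_pos: [438.2, -212.8, 293.0]
orientation: [[0.999, 0.054, -0.001], [0.054, -0.999, -0.0], [-0.001, 0.0, -1.0]]
force: [-1.0, 0.2, -0.5]
finger_gap: 55.3
grip_force: 0.0
```

```bash
python3 - <<'E'
from h import *
np.set_printoptions(precision=3,suppress=True)
out=[]
for n,(r,c) in dict(side=(slice(140,340),slice(60,320)),top=(slice(150,370),slice(60,346))).items():
    p,d=env.capture(n); np.save(f"pics/{n}2.npy",d); W=cloud(n,d)
    out.append(cv2.resize(p[r,c],(400,int(400*(r.stop-r.start)/(c.stop-c.start))),interpolation=cv2.INTER_CUBIC))
    B=(W[...,1]>330)&(W[...,1]<440)&(W[...,0]>180)&(W[...,0]<355)
    for z in list(range(30,165,12)):
        k=B&(abs(W[...,2]-z)<6)
        if k.sum()>8 : Q=W[k]; print(n,z,k.sum(),'y',np.percentile(Q[:,1],[5,50,95]).round(1),np.polyfit(Q[:,0],Q[:,1],1)[0])
H=max(o.shape[0] for o in out)
cv2.imwrite("pics/a2.png",np.hstack([cv2.copyMakeBorder(o,0,H-o.shape[0],0,0,cv2.BORDER_CONSTANT) for o in out]))
E
```

```text
side 30 74 y [350.8 354.2 357.1] -0.018181192939538578
side 42 85 y [354.8 357.8 362.4] -0.042830074384683975
side 54 77 y [357.4 361.  364.2] -0.010604317403821072
side 66 79 y [361.3 364.  367.5] -0.003128566005258213
side 78 265 y [365.4 422.8 438. ] -0.059361384613688145
side 90 111 y [367.6 371.5 436.2] -0.041723058616790085
side 102 83 y [370.8 373.7 376.6] -0.004265633700535888
side 114 86 y [374.  377.3 380.2] -0.007894687135221129
side 126 88 y [377.1 380.6 383.8] -0.01420844822233574
side 138 83 y [379.6 383.5 386.4] -0.0026450575765829577
side 150 129 y [384.1 388.2 403.8] -0.0046084389826741715
side 162 143 y [387.3 394.2 401.6] -0.004861021028498475
top 30 107 y [351.8 354.2 356.6] -0.000843535792340605
top 42 118 y [355.1 357.5 360. ] -0.0035312049138364553
top 54 114 y [358.  360.8 363.7] -0.0053454269723913475
top 66 119 y [361.5 363.8 366.3] -0.003457756665812514
top 78 339 y [365.6 430.4 439. ] 0.0164629466931239
top 90 140 y [367.9 370.5 434.4] -0.020518287265767106
top 102 134 y [370.6 373.4 375.7] -0.005475798467406222
top 114 141 y [374.4 376.9 379.3] -0.0011231275339652351
top 126 133 y [377.8 380.2 382.8] -0.00466810445207062
top 138 145 y [380.3 383.4 386.1] -0.004966877565742741
top 150 240 y [384.4 388.4 402.7] -0.007943398044022693
top 162 213 y [387.6 393.2 400.7] -0.0034961381388496277
```

View pics/a2.png

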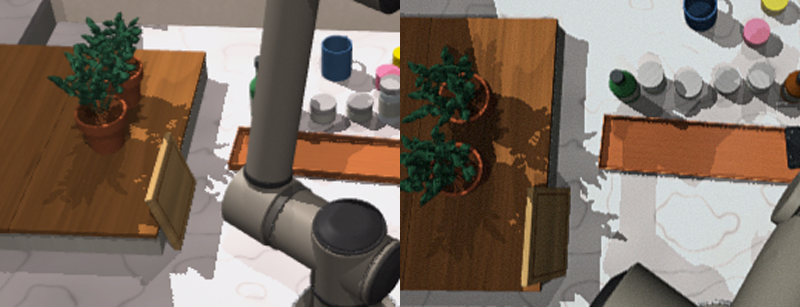

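The wood board leans at about 0.265 rad against the sill, parallel to its edge (right half, (545,240)). Now the plastic one.

Emit:
{"method": "servo_tool", "body": {"moves": [[0, 0, 0, 0.17, -0.38, 0, 0.6], [0, 0, 0, 0.346, -0.757, 0, 0.6], [0, 0, 0, 0.346, -0.757, -0.2, 0.6], [0, 0, 0, 0.346, -0.757, -0.5, 0.6], [0, 0, 0, 0.346, -0.757, -0.75, 0.6], [0, 0, 0, 0.346, -0.757, -0.951, 0.6], [0, 0, 0, 0.346, -0.757, -0.951, 0.6], [0, 0, 0, 0.346, -0.757, -0.951, 0], [0, 0, 0, 0.346, -0.757, -0.951, 0], [0, 0, 0, 0.346, -0.757, -0.951, 0], [0, 0, 0, 0.346, -0.757, -0.951, 0], [0, 0, 0, 0.346, -0.757, -0.951, 0]]}}

```text
clock: 13.55
eef_pos: [490.0, -323.6, 151.4]
orientation: [[0.998, 0.057, 0.0], [0.057, -0.998, -0.0], [0.0, 0.0, -1.0]]
force: [-0.4, -1.7, 0.7]
finger_gap: 13.8
grip_force: 30.0
```

Emit:
{"method": "servo_tool", "body": {"moves": [[0, 0, 0, 0, 0, 0, 0], [0, 0, 0, 0, 0, 0.02, 0], [0, 0, 0, 0, 0, 0.1, 0], [0, 0, 0, 0, 0, 0.3, 0], [0, 0, 0, 0, 0, 0.5, 0], [0, 0, 0, 0, 0, 0.7, 0], [0, 0, 0, 0, 0, 0.9, 0], [0, 0, 0, 0, 0, 1, 0]]}}

```text
clock: 14.55
eef_pos: [490.3, -323.6, 303.3]
orientation: [[0.998, 0.057, 0.002], [0.057, -0.998, -0.002], [0.002, 0.002, -1.0]]
force: [0.9, 0.2, -3.8]
finger_gap: 13.7
grip_force: 30.0
```

Emit:
{"method": "servo_tool", "body": {"moves": [[0, 0, 0, 0, 0, 0.1, 0], [0, 0, 0, 0, 0.12, 0.2, 0], [0, 0, 0, 0, 0.34, 0.2, 0], [0, 0, 0, -0.01, 0.56, 0.2, 0], [0, 0, 0, -0.02, 0.78, 0.2, 0], [0, 0, 0, -0.03, 1, 0.2, 0]]}}

```text
clock: 15.3
eef_pos: [485.0, -171.2, 331.1]
orientation: [[0.998, 0.058, -0.001], [0.058, -0.998, 0.001], [-0.001, -0.001, -1.0]]
force: [0.5, -0.4, -3.7]
finger_gap: 14.1
grip_force: 30.0
```

Emit:
{"method": "servo_tool", "body": {"moves": [[0, 0, 0, 0, 0.22, 0, 0], [0, 0, 0, 0, 0.42, 0, 0], [0, 0, 0, -0.01, 0.62, 0, 0], [0, 0, 0, -0.02, 0.82, 0, 0], [0, 0, 0, -0.03, 1, 0, 0]]}}

```text
clock: 15.92
eef_pos: [480.1, -21.4, 331.2]
orientation: [[0.998, 0.058, -0.001], [0.058, -0.998, 0.001], [-0.001, -0.001, -1.0]]
force: [0.2, -0.1, -3.3]
finger_gap: 13.9
grip_force: 30.0
```

Emit:
{"method": "servo_tool", "body": {"moves": [[0, 0, 0, 0, 0.22, 0, 0], [0, 0, -0.01, 0, 0.42, 0, 0], [0, 0, -0.019, -0.01, 0.62, 0, 0], [0, 0, -0.019, -0.02, 0.82, 0, 0], [0, 0, -0.019, -0.03, 1, 0, 0]]}}

```text
clock: 16.55
eef_pos: [475.3, 128.4, 331.1]
orientation: [[1.0, -0.001, -0.001], [-0.001, -1.0, 0.0], [-0.001, -0.0, -1.0]]
force: [0.1, -0.1, -3.5]
finger_gap: 13.7
grip_force: 30.0
```

Emit:
{"method": "servo_tool", "body": {"moves": [[0, 0, 0, 0, 0.22, 0, 0], [0, 0, 0, 0, 0.42, 0, 0], [0, 0, 0, -0.01, 0.62, 0, 0], [0, 0, 0, -0.02, 0.82, 0, 0], [0, 0, 0, -0.03, 1, 0, 0], [0, 0, 0, -0.03, 1, 0, 0]]}}

```text
clock: 17.3
eef_pos: [470.5, 278.5, 330.8]
orientation: [[1.0, 0.001, -0.001], [0.001, -1.0, 0.0], [-0.001, -0.0, -1.0]]
force: [-0.5, -0.2, -2.7]
finger_gap: 14.2
grip_force: 30.0
```

Emit:
{"method": "servo_tool", "body": {"moves": [[-0.01, 0, 0, 0, 0.1, -0.1, 0], [-0.02, 0, 0, 0, 0.25, -0.25, 0], [-0.032, 0, 0, 0, 0.4, -0.4, 0], [-0.032, 0, 0, 0, 0.5, -0.6, 0], [-0.032, 0, 0, 0, 0.597, -0.8, 0], [-0.032, 0, 0, 0, 0.597, -0.95, 0], [-0.032, 0, 0, 0, 0.597, -0.95, 0], [-0.032, 0, 0, 0, 0.597, -0.95, 0]]}}

```text
clock: 18.3
eef_pos: [472.4, 365.9, 189.8]
orientation: [[1.0, -0.003, 0.001], [-0.003, -0.995, -0.1], [0.001, 0.1, -0.995]]
force: [-0.5, 0.8, -0.8]
finger_gap: 13.9
grip_force: 30.0
```

Emit:
{"method": "servo_tool", "body": {"moves": [[0, 0, 0, 0, 0, -0.1, 0], [0, 0, 0, 0, 0, -0.2, 0], [0, 0, 0, 0, 0, -0.3, 0], [0, 0, 0, 0, 0, -0.34, 0], [0, 0, 0, 0, 0, -0.36, 0], [0, 0, 0, 0, 0, -0.375, 0], [0, 0, 0, 0, 0, -0.375, 0]]}}

```text
clock: 19.18
eef_pos: [472.1, 366.2, 132.5]
orientation: [[1.0, -0.002, 0.0], [-0.002, -0.995, -0.1], [0.001, 0.1, -0.995]]
force: [-0.0, 0.8, -3.1]
finger_gap: 14.2
grip_force: 30.0
```

Emit:
{"method": "servo_tool", "body": {"moves": [[0, 0, 0, 0, 0, -0.01, 0], [0, 0, 0, 0, 0, -0.015, 0], [0, 0, 0, 0, 0, -0.015, 0]]}}

```text
clock: 19.55
eef_pos: [471.9, 366.1, 130.1]
orientation: [[1.0, -0.002, -0.0], [-0.002, -0.995, -0.1], [0.0, 0.1, -0.995]]
force: [-0.3, 0.2, -2.4]
finger_gap: 14.1
grip_force: 30.0
```

Emit:
{"method": "servo_tool", "body": {"moves": [[0, 0, 0, 0, 0, -0.01, 0], [0, 0, 0, 0, 0, -0.01, 0], [0, 0, 0, 0, 0, -0.01, 0.22], [0, 0, 0, 0, 0, -0.01, 0.28], [0, 0, 0, 0, 0, -0.01, 0.36], [0, 0, 0, 0, 0, -0.01, 0.44], [0, 0, 0, 0, 0, -0.01, 0.44], [0, 0, 0, 0, 0.04, 0.2, 0.44], [0, 0, 0, 0, 0.05, 0.5, 0.44], [0.016, 0, 0, 0, 0, 0.75, 0.44], [0.032, 0, 0, 0, -0.1, 1, 0.5], [0.032, 0, 0, 0, -0.2, 1, 0.5]]}}

```text
clock: 21.05
eef_pos: [473.1, 335.7, 283.6]
orientation: [[1.0, -0.003, 0.006], [-0.003, -1.0, 0.003], [0.006, -0.003, -1.0]]
force: [0.8, 0.2, -0.4]
finger_gap: 45.6
grip_force: 0.0
```

```bash
python3 - <<'E'
from h import *
np.set_printoptions(precision=3,suppress=True)
print(env.state()["force"])
for n in ("side","top"):
    p,d=env.capture(n); np.save(f"pics/{n}3.npy",d); W=cloud(n,d); cv2.imwrite(f"pics/{n}3.png",p)
    B=(W[...,1]>330)&(W[...,1]<440)&(W[...,0]>390)&(W[...,0]<555)
    for z in list(range(30,165,12)):
        k=B&(abs(W[...,2]-z)<6)
        if k.sum()>8 : Q=W[k]; print(n,z,k.sum(),'y',np.percentile(Q[:,1],[5,50,95]).round(1),np.polyfit(Q[:,0],Q[:,1],1)[0])
E
```

```text
[ 0.848  0.158 -0.411]
side 78 103 y [421.3 431.7 438.5] -0.027207421460191627
side 90 38 y [419.8 431.4 439.1] 0.016765876551777397
side 138 24 y [383.4 392.8 398.4] 0.19239239801985056
side 150 13 y [386.8 391.1 395.6] 0.13070788146565468
top 30 45 y [352.3 354.7 357.4] 0.008203966093008556
top 42 41 y [355.6 358.5 361.2] -0.02250688539570724
top 54 22 y [360.1 361.6 363.4] -0.004712702599562476
top 66 26 y [362.1 364.6 367.7] -0.003346863536904247
top 78 161 y [367.4 427.9 439.3] -0.24286607563959556
top 90 29 y [368.6 372.3 436.4] -0.3360515676498892
top 114 18 y [375.2 378.7 380.7] -0.04301729550764912
top 126 27 y [377.9 379.7 382.8] 0.011401546319203015
top 138 36 y [382.3 389.2 396.4] -0.04913520275074603
```

Emit:
{"method": "servo_tool", "body": {"moves": [[0, 0, 0.05, 0.1, -0.2, 0, 0.65], [0, 0, 0.1, 0.25, -0.35, 0, 0.65], [0, 0, 0.15, 0.4, -0.5, -0.1, 0.65], [0, 0, 0.2, 0.55, -0.65, -0.2, 0.65], [0, 0, 0.26, 0.7, -0.75, -0.2, 0.65], [0, 0, 0.32, 0.8, -0.795, -0.2, 0.65], [0, 0, 0.38, 0.86, -0.795, -0.2, 0.65], [0, 0, 0.43, 0.86, -0.795, -0.2, 0.65], [0, 0, 0.477, 0.86, -0.795, -0.2, 0.65], [0, 0, 0.477, 0.86, -0.795, -0.2, 0.65]]}}

```text
clock: 22.4
eef_pos: [600.5, 217.3, 248.1]
orientation: [[0.075, 0.997, -0.003], [0.997, -0.075, -0.001], [-0.001, -0.003, -1.0]]
force: [0.6, -0.1, -0.4]
finger_gap: 59.7
grip_force: 0.0
```

```bash
python3 - <<'E'
from h import *
np.set_printoptions(precision=3,suppress=True)
print(env.state()["joints"],env.state()["eef_pos"])
for n in ("side","top"):
    p,d=env.capture(n); W=cloud(n,d); cv2.imwrite(f"pics/{n}4.png",p)
    for nm,x,y,r,z in [("green",601,217,15,185),("j1",619,152,31,115),("t1",610,67,33,50),("t2",622,-24,33,50),("j2",618,-100,31,115),("amber",601,-185,15,185)]: print(n,nm,*topc(W,x,y,r,z))
    if n=="side":
        h=cv2.cvtColor(p,cv2.COLOR_BGR2HSV)
        m=((h[...,0]<14)&(h[...,1]>130)&(abs(W[...,2]-10)<25)&(abs(W[...,0]-455)<110)&(W[...,1]>-300)&(W[...,1]<300)).astype(np.uint8)
        k,l,s,_=cv2.connectedComponentsWithStats(m); v,u=np.where(l==1+s[1:,4].argmax())
        P=np.array([rayz("side",q,18)[:2] for q in zip(u,v)],np.float32); print(cv2.minAreaRect(P),len(P))
E
```

```text
[ 0.227  0.558  1.177 -0.     1.409  0.303] [600.474 217.265 248.131]
side green [598.7 218.1 185.6 601.2 218.3  17.3] 47
side j1 [615.7 153.3 115.9 618.  158.5  38.8] 168
side t1 [608.4  68.4  51.5 613.3  71.2  37.5] 174
side t2 [618.  -22.9  51.2 617.5 -25.4  40.2] 175
side j2 [ 614.7  -98.5  115.4  618.3 -100.3   35.5] 163
side amber [ 598.6 -184.7  185.5  599.2 -183.2   19.6] 51
((456.01190185546875, 17.437911987304688), (471.53607177734375, 150.01467895507812), 85.6866455078125) 3517
top green None 0
top j1 [619.7 153.7 115.1 617.7 158.8  38.1] 315
top t1 [612.1  67.2  50.2 612.8  67.8  32.9] 304
top t2 [621.8 -24.   50.4 622.2 -30.8  39.1] 306
top j2 [ 618.3  -99.6  115.7  619.1 -100.3   31.2] 301
top amber [ 602.2 -185.3  185.6  602.4 -185.8   15.1] 82
```

Emit:
{"method": "servo_tool", "body": {"moves": [[0, 0, 0, 0, 0, -0.15, 0.65], [0, 0, 0, 0, 0, -0.35, 0.65], [0, 0, 0, 0, 0, -0.5, 0.65], [0, 0, 0, 0, 0, -0.5, 0.65], [0, 0, 0, 0, 0, -0.5, 0], [0, 0, 0, 0, 0, -0.5, 0], [0, 0, 0, 0, 0, -0.5, 0], [0, 0, 0, 0, 0, -0.5, 0], [0, 0, 0, 0, 0, -0.5, 0], [0, 0, 0, 0, 0, -0.5, 0], [0, 0, 0, 0, 0, -0.49, 0], [0, 0, 0, 0, 0, -0.45, 0], [0, 0, 0, 0, 0, -0.35, 0], [0, 0, 0, 0, 0, -0.25, 0], [0, 0, 0, 0, 0, -0.18, 0], [0, 0, 0, 0, 0, -0.18, 0]]}}

```text
clock: 24.5
eef_pos: [601.5, 217.0, 224.6]
orientation: [[0.074, 0.997, 0.003], [0.997, -0.074, 0.001], [0.001, 0.003, -1.0]]
force: [0.6, -0.2, -4.1]
finger_gap: 29.3
grip_force: 30.0
```

Emit:
{"method": "servo_tool", "body": {"moves": [[0, 0, 0, -0.07, 0.005, 0, 0], [0, 0, 0, -0.2, 0.01, 0, 0], [0, 0, 0, -0.35, 0.02, 0, 0], [0, 0, 0, -0.5, 0.04, 0, 0], [0, 0, 0, -0.65, 0.05, 0, 0], [0, 0, 0, -0.78, 0.057, 0, 0], [0, 0, 0, -0.841, 0.057, 0, 0], [0, 0, 0, -0.841, 0.057, 0, 0], [0, 0, 0, -0.841, 0.057, -0.1, 0], [0, 0, 0, -0.841, 0.057, -0.19, 0], [0, 0, 0, -0.841, 0.057, -0.25, 0], [0, 0, 0, -0.841, 0.057, -0.28, 0], [0, 0, 0, -0.841, 0.057, -0.293, 0], [0, 0, 0, -0.841, 0.057, -0.293, 0], [0, 0, 0, -0.841, 0.057, -0.293, 0]]}}

```text
clock: 26.38
eef_pos: [475.0, 225.4, 179.5]
orientation: [[0.074, 0.997, 0.001], [0.997, -0.074, 0.0], [0.0, 0.001, -1.0]]
force: [0.6, -0.1, -5.2]
finger_gap: 29.3
grip_force: 30.0
```

Emit:
{"method": "servo_tool", "body": {"moves": [[0, 0, 0, 0, 0, -0.005, 0], [0, 0, 0, 0, 0, -0.01, 0], [0, 0, 0, 0, 0, -0.01, 0], [0, 0, 0, 0, 0, -0.01, 0]]}}

```text
clock: 26.88
eef_pos: [475.4, 225.5, 178.7]
orientation: [[0.074, 0.997, 0.002], [0.997, -0.074, 0.001], [0.001, 0.002, -1.0]]
force: [-0.8, -0.3, 6.0]
finger_gap: 29.1
grip_force: 30.0
```

Emit:
{"method": "servo_tool", "body": {"moves": [[0, 0, 0, 0, 0, 0, 0.5], [0, 0, 0, 0, 0, 0, 0.65], [0, 0, 0, 0, 0, 0, 0.65], [0, 0, 0, 0, 0, 0.15, 0.65], [0, 0, 0, 0, 0, 0.35, 0.65], [0, 0, 0, 0, 0, 0.5, 0.65], [0, 0, 0, 0.3, -0.15, 0.5, 0.95], [0, 0, 0, 0.6, -0.3, 0.5, 0.95], [0, 0, 0, 0.955, -0.482, 0.5, 0.95], [0, 0, 0, 0.955, -0.482, 0.4, 0.95], [0, 0, 0, 0.955, -0.482, 0.4, 0.95], [0, 0, 0, 0.955, -0.482, 0.1, 0.95], [0, 0, 0, 0.955, -0.482, -0.2, 0.95], [0, 0, 0, 0.955, -0.482, -0.4, 0.95], [0, 0, 0, 0.955, -0.482, -0.471, 0.95], [0, 0, 0, 0.955, -0.482, -0.471, 0.95]]}}

```text
clock: 28.88
eef_pos: [617.7, 153.7, 107.6]
orientation: [[0.074, 0.997, 0.0], [0.997, -0.074, 0.0], [0.0, 0.0, -1.0]]
force: [1.2, -0.0, 0.4]
finger_gap: 87.4
grip_force: 0.0
```

Emit:
{"method": "servo_tool", "body": {"moves": [[0, 0, 0, 0, 0, 0, 0], [0, 0, 0, 0, 0, 0, 0], [0, 0, 0, 0, 0, 0, 0], [0, 0, 0, 0, 0, 0, 0], [0, 0, 0, 0, 0, 0, 0], [0, 0, 0, 0, 0, 0, 0], [0, 0, 0, 0, 0, 0.01, 0], [0, 0, 0, 0, 0, 0.05, 0], [0, 0, 0, 0, 0, 0.15, 0], [0, 0, 0, 0, 0, 0.25, 0], [0, 0, 0, 0, 0, 0.32, 0], [0, 0, 0, 0, 0, 0.32, 0], [0, 0, 0, 0, 0, 0.32, 0]]}}

```text
clock: 30.5
eef_pos: [617.7, 153.0, 154.6]
orientation: [[0.074, 0.997, -0.001], [0.997, -0.074, -0.0], [-0.0, -0.001, -1.0]]
force: [1.1, -0.0, -4.7]
finger_gap: 61.5
grip_force: 30.0
```

Emit:
{"method": "servo_tool", "body": {"moves": [[0, 0, 0, -0.07, 0, 0, 0], [0, 0, 0, -0.2, -0.01, 0, 0], [0, 0, 0, -0.35, -0.01, 0, 0], [0, 0, 0, -0.5, -0.02, 0, 0], [0, 0, 0, -0.65, -0.02, 0, 0], [0, 0, 0, -0.8, -0.03, 0, 0], [0, 0, 0, -0.93, -0.03, 0, 0], [0, 0, 0, -0.994, -0.03, 0, 0], [0, 0, 0, -0.994, -0.03, 0, 0], [0, 0, 0, -0.994, -0.03, -0.1, 0], [0, 0, 0, -0.994, -0.03, -0.19, 0], [0, 0, 0, -0.994, -0.03, -0.25, 0], [0, 0, 0, -0.994, -0.03, -0.28, 0], [0, 0, 0, -0.994, -0.03, -0.295, 0], [0, 0, 0, -0.994, -0.03, -0.3, 0], [0, 0, 0, -0.994, -0.03, -0.302, 0], [0, 0, 0, -0.994, -0.03, -0.302, 0], [0, 0, 0, -0.994, -0.03, -0.302, 0]]}}

```text
clock: 32.75
eef_pos: [469.1, 148.7, 110.8]
orientation: [[0.074, 0.997, 0.001], [0.997, -0.074, 0.0], [0.0, 0.001, -1.0]]
force: [-1.9, -0.3, 4.9]
finger_gap: 61.9
grip_force: 30.0
```

Emit:
{"method": "servo_tool", "body": {"moves": [[0, 0, 0, 0, 0, 0, 0.8], [0, 0, 0, 0, 0, 0, 0.88], [0, 0, 0, 0, 0, 0, 0.88], [0, 0, 0, 0, 0, 0.2, 0.88], [0, 0, 0, 0, 0, 0.5, 0.8], [0, 0, 0, 0, 0, 0.8, 0.65], [0, 0, 0, 0.1, -0.3, 0.94, 0.65], [0, 0, 0, 0.2, -0.65, 0.94, 0.65], [0, 0, 0, 0.3, -1, 0.94, 0.65]]}}

```text
clock: 33.88
eef_pos: [514.4, -2.8, 251.2]
orientation: [[0.074, 0.997, 0.001], [0.997, -0.074, -0.0], [-0.0, 0.001, -1.0]]
force: [-0.3, 0.6, 0.1]
finger_gap: 60.0
grip_force: 0.0
```

Emit:
{"method": "servo_tool", "body": {"moves": [[0, 0, 0, 0.2, -0.35, 0, 0.65], [0, 0, 0, 0.4, -0.7, 0, 0.65], [0, 0, 0, 0.577, -1, 0, 0.65]]}}

```text
clock: 34.25
eef_pos: [601.3, -153.6, 250.5]
orientation: [[0.075, 0.997, 0.0], [0.997, -0.075, -0.0], [-0.0, 0.0, -1.0]]
force: [0.4, 0.1, 0.1]
finger_gap: 59.7
grip_force: 0.0
```

Emit:
{"method": "servo_tool", "body": {"moves": [[0, 0, 0, 0, -0.226, 0, 0.65], [0, 0, 0, 0, -0.226, 0, 0.65], [0, 0, 0, 0, -0.226, -0.15, 0.65], [0, 0, 0, 0, -0.226, -0.35, 0.65], [0, 0, 0, 0, -0.226, -0.505, 0.65], [0, 0, 0, 0, -0.226, -0.505, 0.65], [0, 0, 0, 0, -0.226, -0.505, 0], [0, 0, 0, 0, -0.226, -0.505, 0], [0, 0, 0, 0, -0.226, -0.505, 0], [0, 0, 0, 0, -0.226, -0.505, 0], [0, 0, 0, 0, -0.226, -0.505, 0], [0, 0, 0, 0, -0.226, -0.505, 0], [0, 0, 0, 0, -0.226, -0.495, 0], [0, 0, 0, 0, -0.226, -0.455, 0], [0, 0, 0, 0, -0.226, -0.355, 0], [0, 0, 0, 0, -0.226, -0.255, 0], [0, 0, 0, 0, -0.226, -0.185, 0], [0, 0, 0, 0, -0.226, -0.185, 0]]}}

```text
clock: 36.5
eef_pos: [601.0, -185.5, 224.4]
orientation: [[0.074, 0.997, 0.002], [0.997, -0.074, -0.001], [-0.001, 0.002, -1.0]]
force: [0.9, 0.1, -2.9]
finger_gap: 29.4
grip_force: 30.0
```

Emit:
{"method": "servo_tool", "body": {"moves": [[0, 0, 0, -0.07, 0.005, 0, 0], [0, 0, 0, -0.2, 0.01, 0, 0], [0, 0, 0, -0.35, 0.02, 0, 0], [0, 0, 0, -0.5, 0.04, 0, 0], [0, 0, 0, -0.65, 0.06, 0, 0], [0, 0, 0, -0.8, 0.08, 0, 0], [0, 0, 0, -0.9, 0.08, 0, 0]]}}

```text
clock: 37.38
eef_pos: [463.8, -172.9, 222.6]
orientation: [[0.074, 0.997, -0.001], [0.997, -0.074, 0.001], [0.0, -0.001, -1.0]]
force: [-0.6, 0.2, -3.1]
finger_gap: 30.0
grip_force: 30.0
```

Emit:
{"method": "servo_tool", "body": {"moves": [[0, 0, 0, -0.1, 0, 0, 0], [0, 0, 0, -0.142, 0, 0, 0], [0, 0, 0, -0.142, 0, 0, 0], [0, 0, 0, -0.142, 0, -0.1, 0], [0, 0, 0, -0.142, 0, -0.19, 0], [0, 0, 0, -0.142, 0, -0.25, 0], [0, 0, 0, -0.142, 0, -0.28, 0], [0, 0, 0, -0.142, 0, -0.295, 0], [0, 0, 0, -0.142, 0, -0.299, 0], [0, 0, 0, -0.142, 0, -0.302, 0], [0, 0, 0, -0.142, 0, -0.302, 0], [0, 0, 0, -0.142, 0, -0.302, 0]]}}

```text
clock: 38.88
eef_pos: [444.7, -173.5, 178.5]
orientation: [[0.074, 0.997, 0.002], [0.997, -0.074, -0.001], [-0.001, 0.002, -1.0]]
force: [-0.7, 1.3, 5.6]
finger_gap: 29.4
grip_force: 30.0
```

Emit:
{"method": "servo_tool", "body": {"moves": [[0, 0, 0, 0, 0, 0, 0.5], [0, 0, 0, 0, 0, 0, 0.65], [0, 0, 0, 0, 0, 0, 0.65], [0, 0, 0, 0, 0, 0.15, 0.65], [0, 0, 0, 0, 0, 0.35, 0.65], [0, 0, 0, 0, 0, 0.5, 0.65], [0, 0, 0, 0.25, 0.15, 0.5, 0.95], [0, 0, 0, 0.5, 0.3, 0.5, 0.95]]}}

```text
clock: 39.88
eef_pos: [520.1, -128.2, 253.2]
orientation: [[0.076, 0.997, 0.001], [0.997, -0.076, -0.001], [-0.0, 0.001, -1.0]]
force: [0.2, 0.1, -0.7]
finger_gap: 75.4
grip_force: 0.0
```

Emit:
{"method": "servo_tool", "body": {"moves": [[0, 0, 0, 0.3, 0.1, 0, 0.95], [0, 0, 0, 0.649, 0.195, 0, 0.95], [0, 0, 0, 0.649, 0.195, -0.1, 0.95], [0, 0, 0, 0.649, 0.195, -0.4, 0.95], [0, 0, 0, 0.649, 0.195, -0.7, 0.95], [0, 0, 0, 0.649, 0.195, -0.9, 0.95], [0, 0, 0, 0.649, 0.195, -0.971, 0.95], [0, 0, 0, 0.649, 0.195, -0.971, 0.95]]}}

```text
clock: 40.88
eef_pos: [616.1, -99.3, 106.9]
orientation: [[0.075, 0.997, -0.001], [0.997, -0.075, 0.0], [0.0, -0.001, -1.0]]
force: [0.0, -0.1, 0.7]
finger_gap: 87.1
grip_force: 0.0
```

Emit:
{"method": "servo_tool", "body": {"moves": [[0, 0, 0, 0, 0, 0, 0], [0, 0, 0, 0, 0, 0, 0], [0, 0, 0, 0, 0, 0, 0], [0, 0, 0, 0, 0, 0, 0], [0, 0, 0, 0, 0, 0, 0], [0, 0, 0, 0, 0, 0, 0], [0, 0, 0, 0, 0, 0.01, 0], [0, 0, 0, 0, 0, 0.05, 0], [0, 0, 0, 0, 0, 0.15, 0], [0, 0, 0, 0, 0, 0.25, 0], [0, 0, 0, 0, 0, 0.32, 0], [0, 0, 0, 0, 0, 0.32, 0], [0, 0, 0, 0, 0, 0.32, 0]]}}

```text
clock: 42.5
eef_pos: [616.3, -99.0, 154.7]
orientation: [[0.074, 0.997, -0.001], [0.997, -0.074, 0.0], [0.0, -0.001, -1.0]]
force: [0.0, -0.5, -5.2]
finger_gap: 61.2
grip_force: 30.0
```

Emit:
{"method": "servo_tool", "body": {"moves": [[0, 0, 0, -0.07, 0, 0, 0], [0, 0, 0, -0.2, 0.01, 0, 0], [0, 0, 0, -0.35, 0.01, 0, 0], [0, 0, 0, -0.5, 0.01, 0, 0], [0, 0, 0, -0.65, 0.017, 0, 0], [0, 0, 0, -0.8, 0.017, 0, 0], [0, 0, 0, -0.9, 0.017, 0, 0]]}}

```text
clock: 43.38
eef_pos: [479.6, -96.3, 154.7]
orientation: [[0.075, 0.997, -0.001], [0.997, -0.075, 0.0], [0.0, -0.001, -1.0]]
force: [0.2, -0.3, -3.2]
finger_gap: 61.5
grip_force: 30.0
```

Emit:
{"method": "servo_tool", "body": {"moves": [[0, 0, 0, -0.1, 0, 0, 0], [0, 0, 0, -0.18, 0, 0, 0], [0, 0, 0, -0.21, 0, 0, 0], [0, 0, 0, -0.21, 0, 0, 0], [0, 0, 0, -0.21, 0, -0.1, 0], [0, 0, 0, -0.21, 0, -0.19, 0], [0, 0, 0, -0.21, 0, -0.25, 0], [0, 0, 0, -0.21, 0, -0.28, 0], [0, 0, 0, -0.21, 0, -0.295, 0], [0, 0, 0, -0.21, 0, -0.299, 0], [0, 0, 0, -0.21, 0, -0.302, 0], [0, 0, 0, -0.21, 0, -0.302, 0], [0, 0, 0, -0.21, 0, -0.302, 0]]}}

```text
clock: 45.0
eef_pos: [450.2, -96.6, 110.7]
orientation: [[0.074, 0.997, 0.001], [0.997, -0.074, -0.001], [-0.0, 0.001, -1.0]]
force: [-2.8, 0.6, 6.2]
finger_gap: 61.5
grip_force: 30.0
```

Emit:
{"method": "servo_tool", "body": {"moves": [[0, 0, 0, 0, 0, 0, 0.8], [0, 0, 0, 0, 0, 0, 0.88], [0, 0, 0, 0, 0, 0, 0.88], [0, 0, 0, 0, 0, 0.2, 0.88], [0, 0, 0, 0, 0, 0.5, 0.88], [0, 0, 0, 0, 0, 0.8, 0.95], [0, 0, 0, 0, 0, 0.94, 0.95]]}}

```text
clock: 45.88
eef_pos: [450.8, -96.8, 253.2]
orientation: [[0.074, 0.997, 0.004], [0.997, -0.074, -0.001], [-0.001, 0.004, -1.0]]
force: [0.7, -1.1, -1.1]
finger_gap: 87.1
grip_force: 0.0
```

```bash
python3 - <<'E'
from h import *
np.set_printoptions(precision=3,suppress=True)
for n in ("side","top"):
    p,d=env.capture(n); W=cloud(n,d); cv2.imwrite(f"pics/{n}5.png",p)
    for nm,x,y,r,z in [("green",475,225,15,188),("j1",469,149,31,118),("t1",610,67,33,50),("t2",622,-24,33,50),("j2",450,-97,31,118),("amber",444,-173,15,188)]: print(n,nm,*topc(W,x,y,r,z))
cv2.imwrite("pics/b5.png",cv2.resize(p[130:300,180:465],None,fx=2.7,fy=2.7,interpolation=cv2.INTER_CUBIC))
E
```

```text
side green None 0
side j1 [467.7 140.  118.8 469.9 145.3  34.8] 139
side t1 [600.7  87.1  51.3 603.4  89.2  36.9] 139
side t2 [617.9 -23.4  51.  622.2 -20.2  37.5] 181
side j2 [447.4 -96.7 119.  452.2 -96.8  35.2] 193
side amber [ 442.9 -173.3  187.9  445.7 -173.9   18.2] 59
top green [476.  224.9 188.3 476.1 225.3  14.9] 88
top j1 [470.8 146.7 118.3 471.4 147.4  31.1] 311
top t1 [603.5  86.8  50.2 602.4  91.5  32.5] 253
top t2 [621.9 -24.   50.2 622.3 -24.   32.6] 304
top j2 [441.6 -74.7 118.8 441.8 -77.6  13.5] 23
top amber None 0
```

View pics/b5.png

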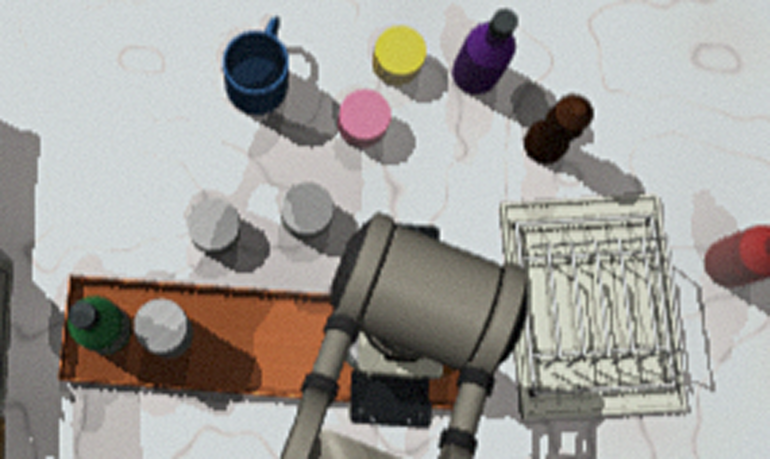

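Tin 1, at (213,222) in the crop, has been knocked to about (602,91) mm; tin 2 at (307,210) is unmoved. The placed green bottle (97,323) and jar (162,326) stand fine. I'll take tin 2 first, then re-measure tin 1.

Emit:
{"method": "servo_tool", "body": {"moves": [[0, 0, 0, 0.2, 0.1, 0, 0.95], [0, 0, 0, 0.4, 0.2, -0.1, 0.95], [0, 0, 0, 0.6, 0.3, -0.4, 0.95]]}}

```text
clock: 46.35
eef_pos: [542.0, -51.3, 190.5]
orientation: [[0.075, 0.997, 0.004], [0.997, -0.075, -0.001], [-0.001, 0.004, -1.0]]
force: [0.9, 1.0, 0.2]
finger_gap: 87.1
grip_force: 0.0
```

Emit:
{"method": "servo_tool", "body": {"moves": [[0, 0, 0, 0.3, 0.1, 0, 0.95], [0, 0, 0, 0.533, 0.186, 0, 0.95], [0, 0, 0, 0.533, 0.186, -0.1, 0.95], [0, 0, 0, 0.533, 0.186, -0.4, 0.95], [0, 0, 0, 0.533, 0.186, -0.7, 0.95], [0, 0, 0, 0.533, 0.186, -0.9, 0.95], [0, 0, 0, 0.533, 0.186, -0.965, 0.95], [0, 0, 0, 0.533, 0.186, -0.965, 0.95]]}}

```text
clock: 47.35
eef_pos: [619.2, -23.8, 45.4]
orientation: [[0.075, 0.997, -0.002], [0.997, -0.075, 0.0], [0.0, -0.002, -1.0]]
force: [-0.2, -0.2, 0.3]
finger_gap: 87.1
grip_force: 0.0
```

Emit:
{"method": "servo_tool", "body": {"moves": [[0, 0, 0, 0, 0, 0, 0], [0, 0, 0, 0, 0, 0, 0], [0, 0, 0, 0, 0, 0, 0], [0, 0, 0, 0, 0, 0, 0], [0, 0, 0, 0, 0, 0, 0], [0, 0, 0, 0, 0, 0, 0], [0, 0, 0, 0, 0, 0.01, 0], [0, 0, 0, 0, 0, 0.05, 0], [0, 0, 0, 0, 0, 0.15, 0], [0, 0, 0, 0, 0, 0.25, 0], [0, 0, 0, 0, 0, 0.32, 0], [0, 0, 0, 0, 0, 0.32, 0], [0, 0, 0, 0, 0, 0.32, 0]]}}

```text
clock: 48.98
eef_pos: [619.7, -23.6, 93.7]
orientation: [[0.074, 0.997, -0.001], [0.997, -0.074, 0.0], [0.0, -0.001, -1.0]]
force: [-0.4, 0.5, -2.1]
finger_gap: 64.9
grip_force: 30.0
```

Emit:
{"method": "servo_tool", "body": {"moves": [[0, 0, 0, -0.07, 0, 0, 0], [0, 0, 0, -0.2, 0.01, 0, 0], [0, 0, 0, -0.35, 0.02, 0, 0], [0, 0, 0, -0.5, 0.03, 0, 0], [0, 0, 0, -0.65, 0.05, 0, 0], [0, 0, 0, -0.8, 0.058, 0, 0], [0, 0, 0, -0.9, 0.058, 0, 0]]}}

```text
clock: 49.85
eef_pos: [483.0, -14.7, 93.6]
orientation: [[0.074, 0.997, -0.002], [0.997, -0.074, 0.0], [0.0, -0.002, -1.0]]
force: [-0.2, -0.1, -3.0]
finger_gap: 65.4
grip_force: 30.0
```

Emit:
{"method": "servo_tool", "body": {"moves": [[0, 0, 0, -0.1, 0, 0, 0], [0, 0, 0, -0.17, 0, 0, 0], [0, 0, 0, -0.19, 0, 0, 0], [0, 0, 0, -0.19, 0, 0, 0], [0, 0, 0, -0.19, 0, -0.1, 0], [0, 0, 0, -0.19, 0, -0.19, 0], [0, 0, 0, -0.19, 0, -0.25, 0], [0, 0, 0, -0.19, 0, -0.28, 0], [0, 0, 0, -0.19, 0, -0.295, 0], [0, 0, 0, -0.19, 0, -0.299, 0], [0, 0, 0, -0.19, 0, -0.302, 0], [0, 0, 0, -0.19, 0, -0.302, 0], [0, 0, 0, -0.19, 0, -0.302, 0]]}}

```text
clock: 51.48
eef_pos: [456.4, -14.9, 50.0]
orientation: [[0.074, 0.997, 0.001], [0.997, -0.074, -0.0], [-0.0, 0.001, -1.0]]
force: [-5.9, 0.8, 12.7]
finger_gap: 65.5
grip_force: 30.0
```

Emit:
{"method": "servo_tool", "body": {"moves": [[0, 0, 0, 0, 0, 0, 0.78], [0, 0, 0, 0, 0, 0, 0.85], [0, 0, 0, 0, 0, 0, 0.85], [0, 0, 0, 0, 0, 0.2, 0.85], [0, 0, 0, 0, 0, 0.5, 0.88], [0, 0, 0, 0, -0.1, 0.8, 0.95], [0, 0, 0, 0, -0.3, 1, 0.95], [0, 0, 0, 0, -0.3, 1, 0.95]]}}

```text
clock: 52.48
eef_pos: [457.9, -61.5, 200.7]
orientation: [[0.076, 0.997, 0.005], [0.997, -0.076, -0.002], [-0.001, 0.005, -1.0]]
force: [-0.1, 0.4, -1.1]
finger_gap: 87.2
grip_force: 0.0
```

```bash
python3 - <<'E'
from h import *
np.set_printoptions(precision=3,suppress=True)
for n in ("side","top"):
    p,d=env.capture(n); W=cloud(n,d); cv2.imwrite(f"pics/{n}6.png",p)
    for nm,x,y,r,z in [("t1",602,91,33,50),("t2",456,-15,33,53),("j2",450,-97,31,118),("j1",470,147,31,118)]: print(n,nm,*topc(W,x,y,r,z))
E
```

```text
side t1 [598.2  92.6  50.7 604.6  93.8  36.8] 177
side t2 [453.3 -13.8  53.7 458.  -15.9  36.2] 217
side j2 [447.  -96.2 118.8 449.6 -98.7  34.6] 197
side j1 [466.5 142.8 119.1 468.9 147.7  34.7] 164
top t1 [601.9  91.7  50.1 602.5  91.9  33.2] 308
top t2 [444.9 -19.4  53.6 457.  -14.7  32.4] 67
top j2 None 0
top j1 [470.7 146.9 118.5 472.  147.4  31.4] 313
```

Emit:
{"method": "servo_tool", "body": {"moves": [[0, 0, 0, 0.3, 0.3, 0, 0.95], [0, 0, 0, 0.5, 0.5, 0, 0.95], [0, 0, 0, 0.7, 0.7, -0.1, 0.95]]}}

```text
clock: 52.95
eef_pos: [562.2, 47.3, 182.5]
orientation: [[0.073, 0.997, -0.001], [0.997, -0.073, 0.0], [0.0, -0.001, -1.0]]
force: [0.7, 0.3, -0.1]
finger_gap: 87.1
grip_force: 0.0
```

Emit:
{"method": "servo_tool", "body": {"moves": [[0, 0, 0, 0.257, 0.313, 0, 0.95], [0, 0, 0, 0.257, 0.313, 0, 0.95], [0, 0, 0, 0.257, 0.313, -0.1, 0.95], [0, 0, 0, 0.257, 0.313, -0.4, 0.95], [0, 0, 0, 0.257, 0.313, -0.7, 0.95], [0, 0, 0, 0.257, 0.313, -0.87, 0.95], [0, 0, 0, 0.257, 0.313, -0.918, 0.95], [0, 0, 0, 0.257, 0.313, -0.918, 0.95]]}}

```text
clock: 53.95
eef_pos: [599.6, 91.5, 45.7]
orientation: [[0.075, 0.997, -0.001], [0.997, -0.075, -0.0], [-0.0, -0.001, -1.0]]
force: [0.1, 1.2, 0.5]
finger_gap: 87.2
grip_force: 0.0
```

Emit:
{"method": "servo_tool", "body": {"moves": [[0, 0, 0, 0, 0, 0, 0], [0, 0, 0, 0, 0, 0, 0], [0, 0, 0, 0, 0, 0, 0], [0, 0, 0, 0, 0, 0, 0], [0, 0, 0, 0, 0, 0, 0], [0, 0, 0, 0, 0, 0, 0], [0, 0, 0, 0, 0, 0.01, 0], [0, 0, 0, 0, 0, 0.05, 0], [0, 0, 0, 0, 0, 0.15, 0], [0, 0, 0, 0, 0, 0.25, 0], [0, 0, 0, 0, 0, 0.32, 0], [0, 0, 0, 0, 0, 0.32, 0], [0, 0, 0, 0, 0, 0.32, 0]]}}

```text
clock: 55.58
eef_pos: [599.8, 92.0, 93.7]
orientation: [[0.074, 0.997, -0.001], [0.997, -0.074, -0.0], [-0.0, -0.001, -1.0]]
force: [0.2, -0.2, -2.2]
finger_gap: 65.6
grip_force: 30.0
```

Emit:
{"method": "servo_tool", "body": {"moves": [[0, 0, 0, -0.05, -0.06, 0, 0], [0, 0, 0, -0.12, -0.14, 0, 0], [0, 0, 0, -0.25, -0.173, 0, 0], [0, 0, 0, -0.4, -0.173, 0, 0], [0, 0, 0, -0.55, -0.173, 0, 0], [0, 0, 0, -0.7, -0.173, 0, 0], [0, 0, 0, -0.85, -0.173, 0, 0], [0, 0, 0, -0.916, -0.173, 0, 0], [0, 0, 0, -0.916, -0.173, 0, 0], [0, 0, 0, -0.916, -0.173, -0.1, 0], [0, 0, 0, -0.916, -0.173, -0.19, 0], [0, 0, 0, -0.916, -0.173, -0.25, 0], [0, 0, 0, -0.916, -0.173, -0.28, 0], [0, 0, 0, -0.916, -0.173, -0.293, 0], [0, 0, 0, -0.916, -0.173, -0.3, 0], [0, 0, 0, -0.916, -0.173, -0.3, 0], [0, 0, 0, -0.916, -0.173, -0.3, 0]]}}

```text
clock: 57.7
eef_pos: [462.7, 66.1, 49.9]
orientation: [[0.074, 0.997, 0.001], [0.997, -0.074, -0.0], [-0.0, 0.001, -1.0]]
force: [-4.3, -0.4, 7.2]
finger_gap: 64.9
grip_force: 30.0
```

Emit:
{"method": "servo_tool", "body": {"moves": [[0, 0, 0, 0, 0, 0, 0.78], [0, 0, 0, 0, 0, 0, 0.85], [0, 0, 0, 0, 0, 0, 0.85], [0, 0, 0, 0, 0, 0.2, 0.85], [0, 0, 0, 0, 0, 0.5, 0.85], [0, 0, 0, 0, 0, 0.8, 0.85], [0, 0, 0, 0, 0, 1, 0.85]]}}

```text
clock: 58.58
eef_pos: [463.2, 66.1, 201.1]
orientation: [[0.074, 0.997, 0.003], [0.997, -0.074, -0.0], [0.0, 0.003, -1.0]]
force: [0.1, -0.3, -1.0]
finger_gap: 78.0
grip_force: 0.0
```

Emit:
{"method": "servo_tool", "body": {"moves": [[0, 0, 0, 0, 0, 0.2, 0.85], [0, 0, 0, 0, 0, 0.4, 0.85], [0, 0, 0, 0.1, -0.4, 0.4, 0.85], [0, 0, 0, 0.1, -0.7, 0.4, 0.85], [0, 0, 0, 0.1, -1, 0.4, 0.85]]}}

```text
clock: 59.2
eef_pos: [477.6, -85.3, 258.9]
orientation: [[0.074, 0.997, 0.0], [0.997, -0.074, -0.0], [0.0, 0.0, -1.0]]
force: [0.8, -1.6, -0.2]
finger_gap: 77.9
grip_force: 0.0
```

Emit:
{"method": "servo_tool", "body": {"moves": [[0, 0, 0, 0, -0.4, 0, 0.85], [0, 0, 0, 0, -0.7, 0, 0.85], [0, 0, 0, 0, -1, 0, 0.85]]}}

```text
clock: 59.58
eef_pos: [477.4, -235.6, 258.8]
orientation: [[0.075, 0.997, 0.0], [0.997, -0.075, 0.0], [0.0, 0.0, -1.0]]
force: [0.4, 0.3, 0.2]
finger_gap: 78.1
grip_force: 0.0
```

Emit:
{"method": "servo_tool", "body": {"moves": [[0, 0, 0, 0, -0.4, 0, 0.85], [0, 0, 0, 0, -0.7, 0, 0.85], [0, 0, 0, 0, -1, 0, 0.85], [0, 0, 0, 0, -1, 0, 0.85], [0, 0, 0, 0, -1, 0, 0.85]]}}

```text
clock: 60.2
eef_pos: [477.5, -383.4, 258.5]
orientation: [[0.075, 0.997, -0.001], [0.997, -0.075, 0.001], [0.001, -0.001, -1.0]]
force: [-0.5, 0.4, 0.1]
finger_gap: 78.3
grip_force: 0.0
```

```bash
python3 - <<'E'
from h import *
np.set_printoptions(precision=2,suppress=True)
A={"top":cloud("top",np.load("pics/top0.npy")),"side":cloud("side",np.load("pics/side0.npy"))}
for n in ("side","top"):
    p,d=env.capture(n); W=cloud(n,d); cv2.imwrite(f"pics/{n}7.png",p)
    for nm,x,y,r,z in [("green",475,225,15,188),("j1",469,147,31,118),("t1",462,66,33,53),("t2",456,-15,33,53),("j2",450,-97,31,118),("amber",444,-173,15,188)]:
        c,k=topc(W,x,y,r,z)
        if c is not None:
            e=c[:2]-[459.5,26]; print(n,nm,c,k,"tray xy",e@[.997,-.0767],e@[.0767,.997])
    for nm,x0,x1 in [("wood",180,355),("plastic",395,550)]:
        Q=[]
        for z in (35,50,65,100,115,130):
            k=(W[...,1]>330)&(W[...,1]<395)&(W[...,0]>x0)&(W[...,0]<x1)&(abs(W[...,2]-z)<6)
            if k.sum()>8: Q.append((z,np.median(W[k][:,1]),np.polyfit(W[k][:,0],W[k][:,1],1)[0]))
        Q=np.array(Q)
        if len(Q)>2: print(n,nm,"lean",np.arctan(np.polyfit(Q[:,0],Q[:,1],1)[0]),"yaw",Q[:,2])
    hb=cv2.cvtColor(cv2.imread(f"pics/{n}0.png"),cv2.COLOR_BGR2HSV); ha=cv2.cvtColor(p,cv2.COLOR_BGR2HSV)
    for nm,(x0,x1,y0,y1) in dict(mug=(700,850,-80,130),mill=(600,760,-420,-270),pots=(340,680,440,700)).items():
        c=[]
        for V in(A[n],W):
            m=(V[...,0]>x0)&(V[...,0]<x1)&(V[...,1]>y0)&(V[...,1]<y1)&(V[...,2]>(105 if nm=="pots" else 65))&(V[...,2]<350); c.append(V[m].mean(0) if m.any() else 0)
        print(n,nm,*c)
p=cv2.imread("pics/top7.png"); cv2.imwrite("pics/end.png",cv2.resize(p[120:370,60:420],(800,555),interpolation=cv2.INTER_CUBIC))
E
```

```text
side green [473.3 225.  188.5 476.2 224.4  18.7] 53 tray xy -1.504699999999989 199.46146
side j1 [471.2 165.3 118.3 471.3 157.4  30.1] 70 tray xy 0.980589999999987 139.77949
side t1 [456.1  51.3  54.  460.2  57.2  31.5] 89 tray xy -5.330309999999978 24.96332
side t2 [453.6 -14.1  53.9 458.4 -12.9  37.4] 217 tray xy -2.8066299999999775 -40.43223
side j2 [447.3 -96.4 119.2 449.9 -97.2  33. ] 196 tray xy -2.7753199999999882 -122.96854
side amber [ 442.3 -172.9  188.3  444.5 -173.6   16.6] 62 tray xy -1.8927699999999863 -199.62254000000001
side wood lean 0.2698731346738134 yaw [-0.04 -0.02 -0.01 -0.01 -0.   -0.01]
side plastic lean 0.2635804306552221 yaw [-0.01 -0.    0.   -0.01 -0.   -0.01]
side mug [794.66  39.71  82.93] 0
side mill [ 701.31 -331.33  120.34] [ 704.32 -329.34  119.53]
side pots [444.48 536.4  235.85] [444.35 536.33 235.71]
top green [476.5 225.2 188.4 476.5 225.6  14.7] 85 tray xy 1.6703600000000023 199.9063
top j1 [470.8 146.7 118.3 471.3 147.5  31.1] 315 tray xy 2.0084100000000102 121.20460999999999
top t1 [462.9  65.9  53.2 463.5  66.1  32.7] 323 tray xy 0.32946999999997706 40.04108
top t2 [456.9 -15.1  53.6 457.5 -15.   32.8] 322 tray xy 0.5601699999999776 -41.176120000000004
top j2 [451.4 -97.2 118.2 451.8 -97.5  30.6] 316 tray xy 1.3737399999999784 -123.45167
top amber [ 445.3 -173.5  188.6  445.4 -173.4   15.2] 86 tray xy 1.144250000000012 -199.99063999999998
top wood lean 0.2663808821699113 yaw [-0. -0. -0. -0. -0. -0.]
top plastic lean 0.2678298689900742 yaw [-0.01 -0.   -0.01 -0.01 -0.01 -0.  ]
top mug [798.1   38.49  85.54] [797.67  38.45  85.52]
top mill [ 710.39 -326.96  133.4 ] [ 710.77 -326.5   132.87]
top pots [478.08 537.65 253.81] [478.18 537.68 253.63]
```

View pics/end.png

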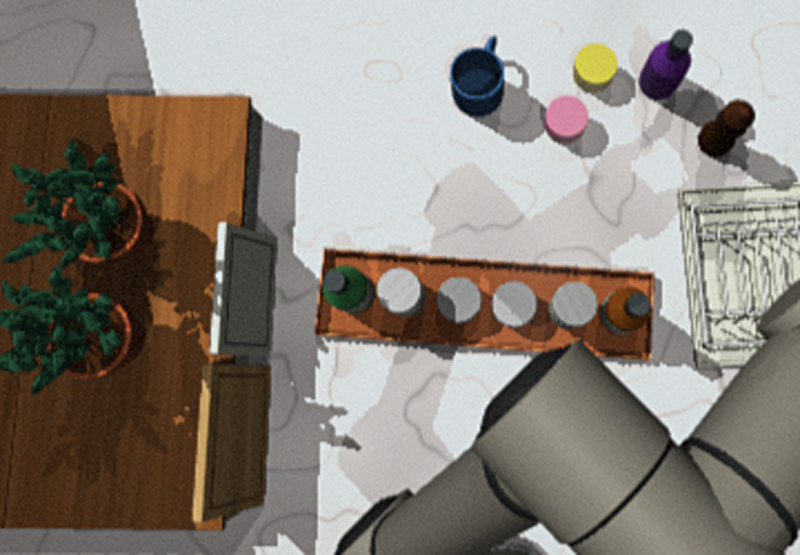

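All six stand in the tray in one row (345,287 to 627,310). The two boards lean at about 0.27 rad side by side against the sill (245,290 and 235,440), and the pots, mug and mill have not moved.

```bash
python3 -c "
from bench import env
print(env.close_job())"
```

```text
the job is handed in; nothing more can be done
None
```

I handed the job in at about 60 s of robot time: all six bottles, jars and tins stand upright in the copper tray, both boards lean at about 0.27 rad side by side against the sill, and the pots, mug and mill are where they were; the hand-in call returned no verdict.

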